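# Unbox the diffuser plate and clip it on the viewing stage

## Task

Get the white ground-glass plate out of its storage box (lift the end of the sliding lid over the lip, slide the lid out of its grooves and lay it flat on the bare table top) and set it down, without dropping it, flat between the four corner locators of the viewing stage. The stage's spring clip lies across the seat: swing it clear before the plate goes in, then swing it back so that its foot presses on the plate. Leave the other things on the table where they are.

Things in the scene. Friction and masses are not known exactly. Their poses are not given: they have to be found in the camera images.
- box: Black storage box, bolted down, 190 long (own x) x 140 wide (own y), floor 4 mm. Origin: centre of underside, +z up. Pull end (with the lip) at own -x, roughly towards world -y: the lid comes out that way. Lid rests on groove floors at z = 38 mm. Beside the lid, walls at y = +-63 to 70 are 44 mm high; the groove roofs behind x = -16 reach 55 mm.
- lip (a point): Centre of the end lip's top, z = 43 mm, box x = -90.5 mm. The lip (x = -86 to -95) stands 5 mm above the groove floor, level with the shut lid's top, so the lid is blocked until its pull end is raised over 5 mm.
- roof_end (a point): Point over the box's middle line, at x = -16 mm, z = 55 mm, level with the pull-end edge of the two groove roofs (aluminium strips, x = -16 to +95, 110 mm apart). They rise towards the pull end: the lid's pull end can be raised about 13 mm while its rear edge stays down. Pulled out 105 mm, the lid is free of the roofs and can be lifted off.
- nest (a point): Where the plate's underside lies in the box: centre, z = 20 mm. Two grey end saddles (|x| over 34 mm) carry the plate's ends; between them the box is free for fingers down to its floor at z = 4 mm, 110 mm wide.
- lid: Loose grey sliding lid, 168 long (own x) x 122 wide (own y) x 5 mm, about 0.13 kg; starts shut in the grooves with 2 mm play, axes parallel to the box's. Origin: centre of its underside, +z up. On its middle line stands a grip fin 50 long (x) x 12 thick (y) x 22 mm high, centred at x = -50 mm: pinch its 12 mm from above.
- lid_fin (a point): Centre of the top face of the lid's fin, 27 mm above the lid's underside.
- lid_end (a point): Middle of the lower edge of the lid's pull end (lid x = -84, z = 0).
- plate: Loose white ground-glass plate, 110 long (own x) x 46 wide (own y) x 8 mm thick, about 0.1 kg; starts inside the shut box, its long axis along the box's long axis. Origin: centre of its underside; +z up. Grip it across its 46 mm width at mid-length.
- stage: Black metal viewing stage on posts, bolted down, top 70 mm above the table, x = -60 to 66, y = -72 to 97 mm, +z up. Seat at x = y = 0, its length along own y (roughly world y). Aperture 90 (x) x 50 (y) mm under the seat's middle gives finger room 30 mm deep. Four corner locators 4 mm high leave 54 (x) x 118 (y) mm for the plate; long sides open for |y| under 36 mm.
- seat (a point): Centre of the plate's seat, on the stage's top face (70 mm above the table). Axes as the stage's.
- clip_pivot (a point): Foot of the clip's pivot screw on the stage's top face, at stage x = +48, y = +80 mm; the screw head reaches 23 mm above the stage's top. The clip turns about the vertical through this point.
- clip (a joint): Angle of the spring clip about its pivot (rad). 0: pointing from the pivot to stage (-x, -y), foot over the seat 17 mm inside a centred plate's +y end. Grows swinging clear, clockwise from above, knob towards stage +y; from 0.7 the foot is clear of the seat. Stops at -0.1 and 1.7; friction of 0.5 N at the knob holds it. Starts across the seat, -0.05 to 0.2.
- leaf: The clip's spring leaf: steel, 14 mm wide, 64 mm from pivot to foot; knob and domed foot at its free end. The foot hangs 6.5 mm above the stage's top; swung sideways against the 8 mm plate it rides up onto it by itself (3 to 6 N at the knob) and then presses with about 2.5 N. The free end can flex up 12 mm.
- clip_knob (a point): Centre of the top of the clip's black thumb knob, a round upright post 13 mm across and 24 mm tall, standing over the foot; its top is 40 mm above the stage's top.
- clip_foot (a point): Lowest point of the clip's foot.
- goggles: Bystander: laser goggles with red lenses, about 145 x 145 x 47 mm.
- bottle: Bystander: brown bottle, 64 mm across, 150 mm tall.
- mirror: Bystander: black mirror mount on a steel post, 112 mm tall, foot 54 mm across.
- driver: Bystander: screwdriver with a black handle, 190 mm long, lying beyond the stage.
- fork: Bystander: steel clamping fork, about 85 x 34 x 12 mm.
- lens_ring: Bystander: black lens ring lying flat, 62 mm across, 16 mm high.
- meter: Bystander: grey hand-held meter, 75 x 130 x 30 mm.
Things that resemble listed ones, but are neither listed nor needed, are in the scene too. Of the things like the stage, leave any that is orange; of the rest the larger one is meant. Leave any purple look-alike of the lid alone.

How it is judged:
By the outcome, as a careful person would: the job done as asked, in the order asked, and still so for the second after the job is handed in, with the robot touching nothing.
It also fails if it takes over 72 s, if anything falls off the work surface, if the arm or the gripper's body presses on something with over 40 N, if the wrist force passes 120 N, or if a joint passes its speed limit or range.

## Robot

A 7-joint arm with a two-finger parallel gripper is mounted at the origin on the work surface. World frame = base frame: x ahead of the robot, y to its left, z up, the work surface at z = 0. Lengths are in m, angles in degrees, forces in N, time in s.
With the tool pointing down it reaches from about 0.425 to 0.825 m from the base axis. Payload 3.6 kg.
Tool frame: the origin (TCP) lies at the very end of the fingers, on their centre line; the grasp point (between the pads) lies 19 mm behind it; y points along the fingers, x is the direction in which the jaws open and shut, and the axes are right-handed (so a half turn about y gives the same grasp; the last joint's range is limited). The gripper opens to 85 mm and grips with 20 to 120 N. Pads are 22 mm wide; open, the fingers measure 114 mm over their backs; the gripper's body (76 mm by 85 mm) begins 54 mm behind the grasp point. The pads swing forward as they close: fully open they stand 13 mm farther back than shut.
Start: joints at [-71.419, 35.231, -0.722, 81.555, 0.464, 63.22, -2.315], TCP at [0.223, 0.61, 0.231] pointing down, gripper open.
Joint ranges: [-178.69, 178.69], [-17.37, 117.87], [-77.05, 75.6], [15.02, 138.74], [-78.02, 258.01], [0.78, 113.62], [-162.83, 162.83]. Speed limits (degrees/s): [159.86, 159.86, 180, 180, 180, 180, 180].

## Interface

Orientations are given as a 3x3 rotation matrix whose columns are the frame's x, y, z axes.
In Python, from plant import read_state, capture, finish_job, boxes_of, landmark_of gives the robot as it stands.
- The arm moves only by the tool move_arm, never from a script. Its argument "increments" is a list that holds one entry, the list of rows, each a list of 7 numbers: the turn, a rotation vector about the tool's x, y, z in degrees, then the shift along the tool's x, y, z in m, then the gripper's target within -1 to 1 (fully open at 1, half-way at 0, shut at -1). A call has 1 to 10 rows; each row is the pose to reach, as a shift and turn from the pose commanded when the call began, along the tool's axes at that moment; what a row does not reach only later rows make up. A row lasts 1/12 s, in which the tool goes at most 41.7 mm and 7.16 degrees, less where a joint would pass 70% of its speed; a pose out of reach is approached as far as the arm can. A call with a gripper value outside its range is refused whole. The fingers move at their own pace and stop on an object; the grip force is fixed at half the most. Time passes only in rows, so rows that repeat a pose let the fingers close. It gives the time, the measured TCP pose, the force and the opening at its end, in the units of the state.
- read_state(): the state, without advancing time (a new reading comes with each control period).
- capture(name): name is "side" or "top"; returns a dict with "frame" (420x560x3 uint8, red, green, blue), "vertical_fov" (degrees; the focal length in pixels is half the picture's height over the tangent of half this angle, whatever the lens; pixels are square), "cx", "cy" (the principal point, pixels), "origin" and "rotation" of the camera in the world. Camera axes: x right, y down, z forward; pixel columns grow to the right and rows downward; lengths in m; the calibration is good to about 2 mm. A picture is of the moment at which its call begins. There is no depth.
- finish_job(): hands the job in, once; it reports no verdict.
Trained networks look in a picture, given as the dict that the camera call returned (one of the last four; its "shot" number tells which), for a name from the list of things; names that differ only in an ending like _2 or _b are one class to them, and where a whole thing is asked for, a point or a joint stands for the part that bears it (a point fixed in the world has none). Each returns a list of dicts, best first, with "confidence" (0 to 1); they miss things now and then, are a little off and sometimes report something else, mostly with a low value. They report only what shows in the picture. A call takes as long as a camera call. They do not tell look-alikes from the thing itself.
- boxes_of(picture, target): "box" ([centre column, centre row, width, height] in pixels, round what is visible of it).
- landmark_of(picture, target): "position" ([column, row] in pixels: a listed point, or the origin of a listed thing).
The state is a dict: "t": time; "q": joint angles; "qvel": joint speeds; "joint_efforts": joint torques, N m; "ee_pos": TCP position; "tcp_rot": TCP orientation; "contact_force": force on the tool from outside, world axes, zero at the start; "ft_torque": the same for the moment, N m; "finger_gap": opening from 0.0 (shut) to 1.0 (fully open).
Only numpy, scipy, OpenCV 4.12 (cv2) and the standard library are available. Lean on these libraries where they do the work, as an engineer would, in place of code of your own. Each camera call takes 0.05 s, during which the arm holds its last target.

## Working session

There is one attempt and no reset: what is moved stays moved. The work goes in short steps, Python scripts to look and compute and a tool call to move; the robot and the scene stay as the last step left them, time stands still between calls to the robot, and variables do not carry over. Pictures are saved under pics/ and viewed, and the job is handed in when it is done.

Besides the shell and the picture viewer there is one more tool, called by a JSON object that holds its "name" and its "arguments", one argument or row to a line. move_arm: Moves the arm, as the interface text tells. Its arguments: {"type":"object","properties":{"increments":{"type":"array","items":{"type":"array","items":{"type":"array","items":{"type":"number"}}}}},"required":["increments"]}

```bash
ls; mkdir -p pics; cat > h.py <<'E'
import numpy as np, cv2
from plant import read_state, capture, finish_job, boxes_of, landmark_of
def K(p):
    f=p["frame"].shape[0]/2/np.tan(np.radians(p["vertical_fov"])/2); return f
def ray(p,px):
    f=K(p); d=np.array([(px[0]-p["cx"])/f,(px[1]-p["cy"])/f,1.0]); d=np.array(p["rotation"])@d
    return np.array(p["origin"]),d/np.linalg.norm(d)
def atz(p,px,z):
    o,d=ray(p,px); return o+d*(z-o[2])/d[2]
def proj(p,X):
    c=np.array(p["rotation"]).T@(np.array(X)-np.array(p["origin"])); f=K(p)
    return np.array([p["cx"]+f*c[0]/c[2],p["cy"]+f*c[1]/c[2]])
def tri(p1,a,p2,b):
    o1,d1=ray(p1,a);o2,d2=ray(p2,b)
    A=np.stack([d1,-d2],1); s=np.linalg.lstsq(A,o2-o1,rcond=None)[0]
    x1=o1+s[0]*d1;x2=o2+s[1]*d2
    return (x1+x2)/2,np.linalg.norm(x1-x2)
def save(p,name,s=1):
    im=cv2.cvtColor(p["frame"],cv2.COLOR_RGB2BGR)
    cv2.imwrite(f"pics/{name}.png",cv2.resize(im,None,fx=s,fy=s,interpolation=cv2.INTER_CUBIC))
E
python3 - <<'E'
from h import *
np.set_printoptions(precision=4,suppress=True)
s=read_state(); print(s["t"],s["ee_pos"],s["tcp_rot"],s["finger_gap"])
P={}
for n in("side","top"):
    p=capture(n);P[n]=p;save(p,n+"0",1.4);print(n,p["vertical_fov"],p["cx"],p["cy"],p["origin"],np.array(p["rotation"]).tolist())
for t in ["lid_fin","lid_end","lip","roof_end","nest","seat","clip_pivot","clip_knob","clip_foot","lid","box","stage","plate"]:
    for n in P:
        for r in landmark_of(P[n],t)[:3]: print(t,n,np.round(r["position"],1),round(r["confidence"],2))
E
```

```text
pics
0.0 [0.2231 0.6097 0.2301] [[ 0.3436 -0.0009 -0.9391]
 [ 0.9391 -0.0025  0.3436]
 [-0.0026 -1.     -0.    ]] 1.003134942864159
side 53.70606449949253 277.55656940347563 214.09282427757452 [ 0.245  -1.1474  1.0007] [[0.9636894564597129, -0.16697817982699426, 0.20837686764621102], [-0.266983574524114, -0.5886938199374774, 0.762993681036578], [-0.004733121877731922, -0.7909221667326594, -0.6118984586744811]]
top 42.548749334898304 283.00002411870946 210.59334099692003 [ 0.2475 -0.0377  1.689 ] [[0.0050013305623110745, -0.9808468129866275, 0.1947165019883593], [-0.9999845374774892, -0.005379023235167357, -0.001410997862351964], [0.0024313573448847543, -0.19470643431333168, -0.9808585488940034]]
lid_fin side [258.6 183.6] 0.76
lid_fin side [296.3 266. ] 0.67
lid_fin side [257.2 197.8] 0.29
lid_fin top [163.  306.9] 0.72
lid_fin top [195.  220.9] 0.62
lid_end side [259.2 193.9] 0.82
lid_end side [190.4 198.8] 0.61
lid_end top [171.5 310.3] 0.89
lid_end top [203.  222.2] 0.73
lip side [256.2 197.6] 0.74
lip top [207.5 225.2] 0.62
roof_end side [257. 183.] 0.83
roof_end side [319.3 195.
[... 594 characters left out ...]
451.4 191.1] 0.5
clip_foot side [297.9 277.5] 0.61
clip_foot side [356.2 329.3] 0.58
clip_foot side [237.1 300.2] 0.55
clip_foot top [368.  217.6] 0.53
clip_foot top [449.8 192.3] 0.45
clip_foot top [377.7 288.2] 0.44
lid side [200.1 185.6] 0.85
lid side [258.1 182.8] 0.75
lid side [256.6 192. ] 0.19
lid top [177.8 218.5] 0.87
lid top [155.3 293.3] 0.82
lid top [206.4 224.2] 0.25
box side [256.3 190.5] 0.56
box top [294.5 271.1] 0.57
stage side [240.3 319.6] 0.93
stage side [300.  303.3] 0.65
stage side [358.6 356.3] 0.57
stage top [387.4 284.1] 0.79
stage top [381.3 224.8] 0.69
stage top [452.9 200. ] 0.6
plate side [355.1 267.5] 0.44
plate side [258. 184.] 0.38
plate top [369.5 218. ] 0.49
```

View pics/side0.png

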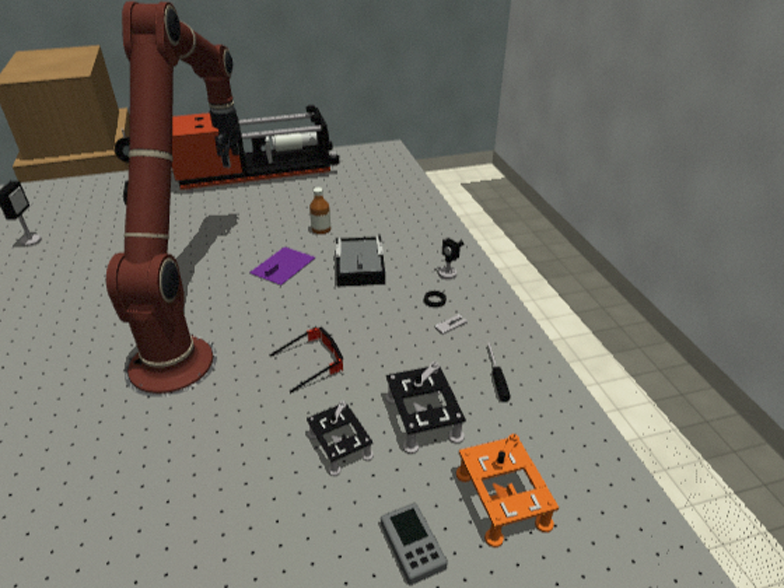

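View pics/top0.png

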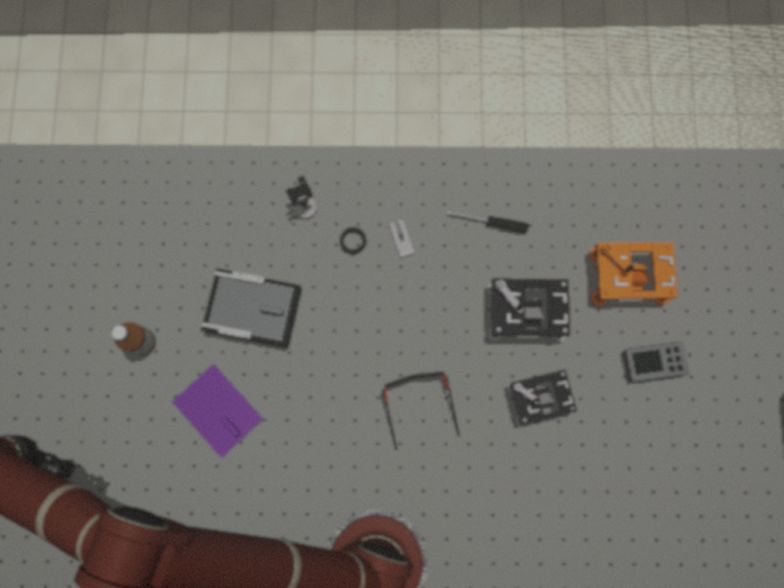

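The side view shows the box at about (360,262) and the large black stage at (425,395), in the 1.4x picture. The purple lid and the orange and small black stages are the look-alikes. Next I'll measure more closely.

```bash
python3 - <<'E'
from h import *
np.set_printoptions(precision=4,suppress=True)
P={n:capture(n) for n in("side","top")}
import pickle; pickle.dump(P,open("P0.pkl","wb"))
C={}
for t in ["lid_fin","lid_end","lip","roof_end","nest","seat","clip_pivot","clip_knob","clip_foot","lid","box","stage"]:
    a=landmark_of(P["side"],t);b=landmark_of(P["top"],t)
    for i in a:
        for j in b:
            x,e=tri(P["side"],i["position"],P["top"],j["position"])
            if e<0.02 and x[2]>-.02 and x[2]<0.13: print(t,x,round(e,4),np.round(i["position"]),np.round(j["position"]),round(i["confidence"],2),round(j["confidence"],2))
def crop(p,c,w,s,name):
    x,y=int(c[0]-w/2),int(c[1]-w*3/8)
    im=cv2.cvtColor(p["frame"],cv2.COLOR_RGB2BGR)[y:y+w*3//4,x:x+w]
    cv2.imwrite("pics/%s.png"%name,cv2.resize(im,None,fx=s,fy=s,interpolation=cv2.INTER_CUBIC)); print(name,x,y,s)
crop(P["top"],(180,220),100,8,"tb"); crop(P["side"],(257,188),80,10,"sb")
crop(P["top"],(378,220),90,8,"ts"); crop(P["side"],(304,288),100,8,"ss")
E
```

```text
lid_fin [0.2795 0.3248 0.0225] 0.0053 [193. 190.] [162. 307.] 0.86 0.84
lid_fin [0.5424 0.2361 0.0548] 0.0027 [258. 186.] [193. 219.] 0.71 0.96
lid_fin [0.5388 0.2346 0.0643] 0.0064 [257. 184.] [193. 219.] 0.34 0.96
lid_end [ 0.2556  0.3094 -0.0111] 0.0178 [186. 200.] [170. 312.] 0.98 0.6
lip [0.5284 0.1936 0.095 ] 0.0096 [258. 183.] [205. 223.] 0.7 0.58
lip [0.5246 0.2023 0.041 ] 0.0164 [254. 194.] [205. 223.] 0.68 0.58
seat [ 0.5477 -0.3458  0.0734] 0.0009 [305. 284.] [383. 218.] 0.95 0.76
seat [ 0.3436 -0.3685  0.0495] 0.0051 [239. 310.] [392. 285.] 0.95 0.92
seat [ 0.6305 -0.5792  0.0707] 0.0031 [364. 343.] [458. 192.] 0.6 0.89
clip_pivot [ 0.3772 -0.3022  0.0511] 0.0017 [247. 291.] [369. 275.] 0.8 0.76
clip_pivot [ 0.6787 -0.5062  0.073 ] 0.0066 [367. 317.] [434. 175.] 0.75 0.96
clip_pivot [ 0.5953 -0.2729  0.0865] 0.0101 [311. 262.] [360. 200.] 0.66 0.56
clip_knob [ 0.6307 -0.5465  0.1023] 0.0038 [360. 325.] [450. 190.] 0.72 0.67
clip_knob [ 0.3446 -0.3366  0.0687] 0.0111 [236. 298.] [382. 283.] 0.61 0.62
clip_knob [ 0.5385 -0.3077  0.111 ] 0.0064 [300. 267.] [373. 220.] 0.44 0.41
clip_foot [ 0.3473 -0.3368  0.0579] 0.0077 [240. 300.] [381. 286.] 0.59 0.52
clip_foot [ 0.6205 -0.548   0.0887] 0.01 [358. 330.] [450. 195.] 0.51 0.66
lid [0.5479 0.2877 0.043 ] 0.0004 [257. 181.] [177. 218.] 0.97 0.84
lid [ 0.3196  0.3512 -0.    ] 0.0086 [201. 190.] [156. 292.] 0.77 0.58
stage [ 0.349  -0.3692  0.0097] 0.0009 [242. 319.] [389. 285.] 0.93 0.57
stage [ 0.6276 -0.5844  0.0088] 0.0041 [360. 359.] [454. 197.] 0.84 0.71
tb 130 182 8
sb 217 158 10
ts 333 186 8
ss 254 250 8
```

View pics/tb.png

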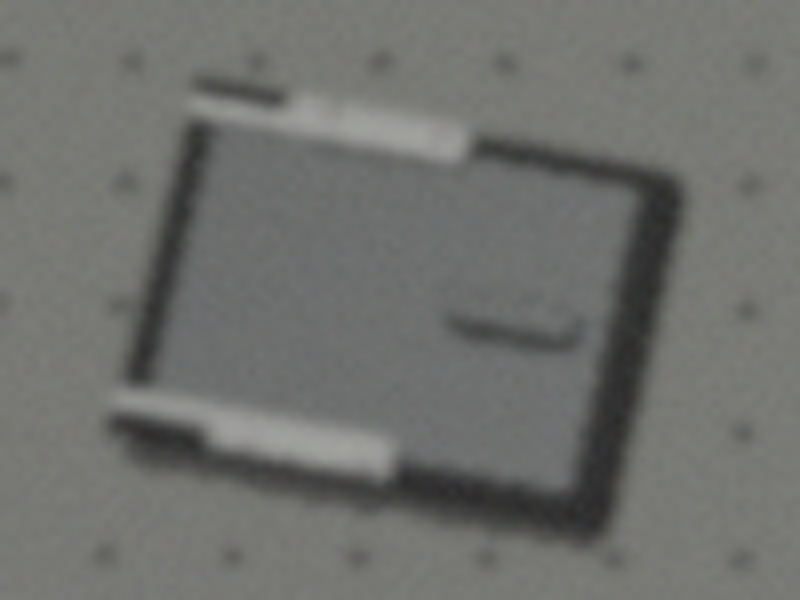

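View pics/sb.png

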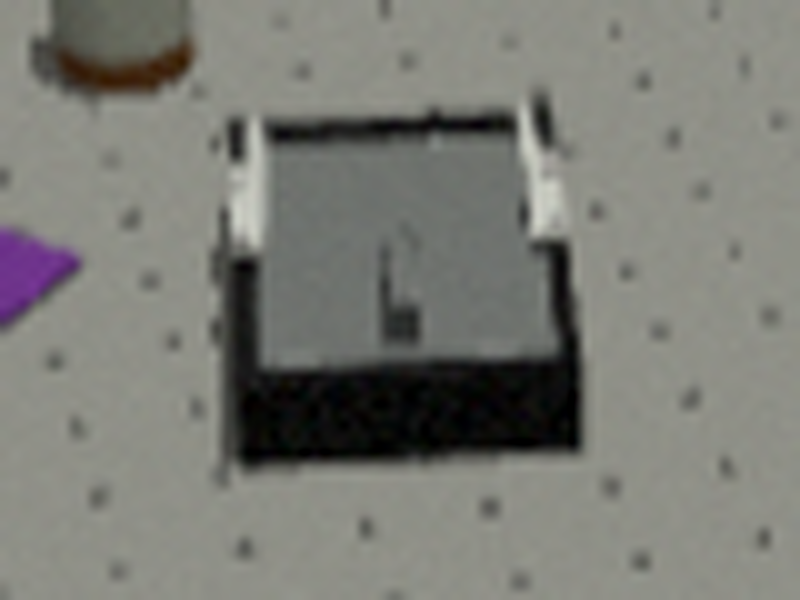

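View pics/ts.png

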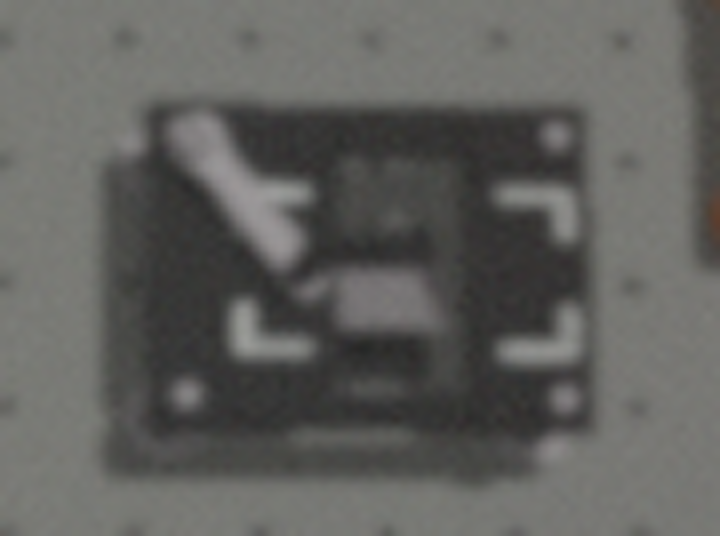

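View pics/ss.png

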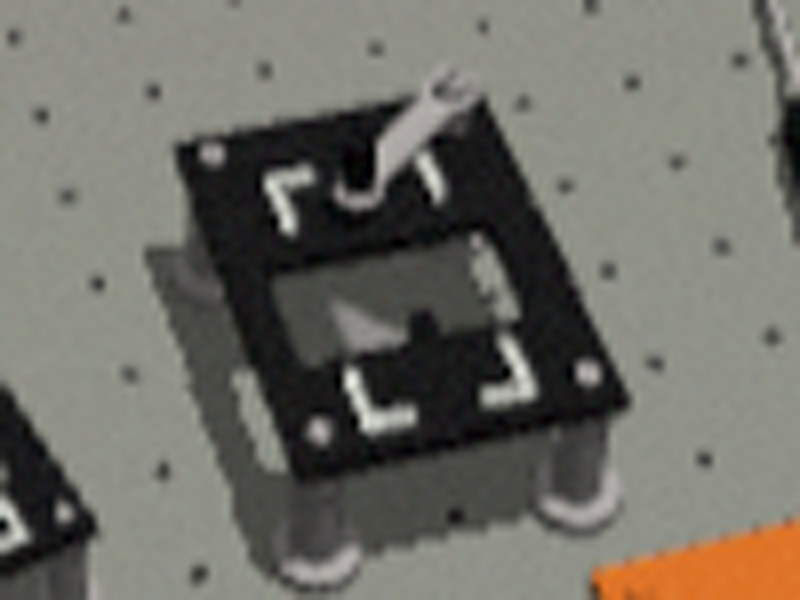

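```bash
cat > fit.py <<'E'
from h import *
from scipy.optimize import least_squares
def fit(obs,x0,fixz=None):
    # obs: (pic, localxyz mm, px)
    def W(v,l):
        c,s=np.cos(v[2]),np.sin(v[2]); l=np.array(l)/1000
        return np.array([v[0]+c*l[0]-s*l[1],v[1]+s*l[0]+c*l[1],(v[3] if fixz is None else fixz)+l[2]])
    f=lambda v:np.concatenate([proj(p,W(v,l))-np.array(px) for p,l,px in obs])
    x0=list(x0)+([0] if fixz is None else [])
    r=least_squares(f,x0,loss="soft_l1")
    return r.x,f(r.x).reshape(-1,2),W
E
python3 - <<'E'
from fit import *
import pickle; P=pickle.load(open("P0.pkl","rb")); T,S=P["top"],P["side"]
np.set_printoptions(precision=4,suppress=True)
t=lambda x,y:((x)/8+333-.5,y/8+186-.5); s=lambda x,y:(x/8+254-.5,y/8+250-.5)
cs=[(66,97,70),(66,-72,70),(-60,-72,70),(-60,97,70)]
st=[(T,c,t(*q)) for c,q in zip(cs,[(148,102),(582,108),(592,432),(146,432)])]
ss=[(S,c,s(*q)) for c,q in zip(cs,[(485,97),(632,402),(297,482),(176,147)])]
# locators outer? inner corner at +-27,+-59
loc=[(27,59,72),(27,-59,72),(-27,-59,72),(-27,59,72)]
ss+=[(S,c,s(*q)) for c,q in zip(loc[1:],[(520,392),(368,412),(288,185)])]
st+=[(T,c,t(*q)) for c,q in zip(loc[1:],[(553,205),(555,335),(258,340)])]
for nm,o in(("both",st+ss),("top",st),("side",ss)):
    for z in (None,0.0):
        if nm!="both" and z is None: continue
        v,r,W=fit(o,[.547,-.345,0],z); print(nm,z,v[:2],np.degrees(v[2]),v[3:]); 
        if nm=="both":print(r.T)
t=lambda x,y:((x)/8+130-.5,y/8+182-.5); s=lambda x,y:(x/10+217-.5,y/10+158-.5)
bt=[(T,c,t(*q)) for c,q in [((-95,-70,43.5),(685,180)),((-95,70,43.5),(603,538)),((-16,-55,55),(465,162)),((-16,70,55),(390,482)),((-84,-61,43),(643,190)),((-84,61,43),(575,490)),((-16,55,55),(400,440))]]
bs=[(S,c,s(*q)) for c,q in [((-95,-70,0),(580,450)),((-95,70,0),(240,463)),((-84,61,43),(260,366)),((-84,-61,43),(555,352)),((-16,-55,55),(533,240)),((-16,55,55),(264,250)),((-16,70,55),(230,252)),((-16,-70,55),(568,238))]]
for nm,o in(("both",bt+bs),("top",bt),("side",bs)):
    for z in (None,0.0):
        if nm!="both" and z is None: continue
        v,r,W=fit(o,[.55,.28,-1.5],z); print("box",nm,z,v[:2],np.degrees(v[2]),v[3:])
        if nm=="both":print(r.T)
    print("fin",W(v,(-50,0,65)),proj(T,W(v,(-50,0,65))),proj(S,W(v,(-50,0,65))))
E
```

```text
both None [ 0.5429 -0.3446] -0.6072769574616532 [-0.0038]
[[-0.3568  0.2158  0.153   0.2592  0.1101  0.3436 -1.278  -0.4738 -0.0322
   0.188   0.2497 -0.1948  1.054  -0.3419]
 [-0.0954  0.0186  0.0337 -0.846   0.1127  1.2572  0.0201 -1.2335 -0.0283
  -1.0731 -0.1716  0.1284  1.4072  1.0865]]
both 0.0 [ 0.5423 -0.3451] -0.6321034338232744 []
[[-0.0206  0.6803  0.6092  0.5833  0.5629  0.7928 -0.9207 -0.5338 -0.0773
   0.0341  0.1007 -0.274   0.9288 -0.4678]
 [-0.1766 -0.0373  0.0726 -0.8331  0.0832  1.2685  0.0134 -1.9442 -0.7163
  -1.7686 -0.8919 -0.5665  0.709   0.3705]]
top 0.0 [ 0.5423 -0.3439] -0.18012677852805034 []
side 0.0 [ 0.5417 -0.3477] -1.0915090393937266 []
box both None [0.5448 0.2805] 78.74332492945798 [0.0016]
[[-0.6962 -0.6975  0.3606  0.1516  0.479   0.0024  0.0664  0.419   0.0274
  -0.3727  0.4153  0.0871  0.4124  0.1739  0.1963]
 [-0.3979 -1.3674  0.7163 -0.0111  0.4628  1.084   0.466   0.3313  0.6634
   0.0253  0.0294 -0.4197 -0.2367 -0.2747 -0.3803]]
box both 0.0 [0.545  0.2812] 78.79998530507 []
[[-0.8597 -0.8094  0.2208  0.0587  0.3214 -0.1102 -0.0323  0.4538  0.0951
  -0.3085  0.4503  0.1074  0.4575  0.2223  0.2131]
 [-0.3948 -1.3987  0.7456 -0.0121  0.4678  1.0591  0.4688  0.5369  0.8886
   0.2609  0.2482 -0.1944  0.0028 -0.0333 -0.157 ]]
fin [0.5353 0.2321 0.065 ] [193.926  221.2243] [256.8614 184.4306]
box top 0.0 [0.5457 0.2807] 78.74742961203921 []
fin [0.536  0.2317 0.065 ] [194.0812 221.0082] [257.0481 184.4644]
box side 0.0 [0.5446 0.2828] 78.7225392883461 []
fin [0.5348 0.2338 0.065 ] [193.3774 221.3883] [256.6439 184.2323]
```

```bash
cat >> h.py <<'E'
from scipy.spatial.transform import Rotation as Ro
def down(yaw):  # tool x at yaw (deg), y down
    a=np.radians(yaw); x=np.array([np.cos(a),np.sin(a),0]); y=np.array([0,0,-1.]); return np.stack([x,y,np.cross(x,y)],1)
def inc(p,R,base=None):
    s=read_state() if base is None else base
    R0=np.array(s["tcp_rot"]); p0=np.array(s["ee_pos"])
    rv=Ro.from_matrix(R0.T@R).as_rotvec(degrees=True); d=R0.T@(np.array(p)-p0)
    return [round(float(x),2) for x in rv]+[round(float(x),4) for x in d]
B=np.array([.545,.281]); BY=78.8
def box2w(l):
    c,s=np.cos(np.radians(BY)),np.sin(np.radians(BY)); l=np.array(l)/1000
    return np.array([B[0]+c*l[0]-s*l[1],B[1]+s*l[0]+c*l[1],l[2]])
E
python3 - <<'E'
from h import *
import pickle; P=pickle.load(open("P0.pkl","rb")); T,S=P["top"],P["side"]
np.set_printoptions(precision=3,suppress=True)
for n,q in dict(fork=(402,257),ring=(352,255),gog=(430,372),gogl=(385,385),gogr=(460,435),bottle=(135,345),lidpR=(263,418),mir=(303,212)).items(): print(n,atz(T,(q[0]/1.4,q[1]/1.4),0))
print("fin front",atz(S,(256.7,191.8),.043),box2w((-75,0,43)), box2w((-50,0,65)))
f=box2w((-50,0,0)); print("inc",inc([f[0],f[1],.20],down(BY-90)),inc([f[0],f[1],.20],down(BY+90)))
L=[]
for k in range(5):
    p=capture("top");q=capture("side")
    for n,pp in(("top",p),("side",q)):
        for t in("lid_fin","seat","clip_knob","clip_pivot"):
            L+= [(t,n,*np.round(r["position"],1)) for r in landmark_of(pp,t)]
t=lambda t,n,c:np.median([l[2:] for l in L if l[0]==t and l[1]==n and np.hypot(l[2]-c[0],l[3]-c[1])<10],0)
for nm,a,b in(("lid_fin",(194,221),(257,184)),("seat",(383,220),(304,285)),("clip_knob",(371,218),(300,267)),("clip_pivot",(358,203),(311,262))):
    A=t(nm,"top",a);Bb=t(nm,"side",b);print(nm,A,Bb,tri(p,A,q,Bb))
E
```

```text
fork [ 0.672 -0.053  0.   ]
ring [0.676 0.062 0.   ]
gog [ 0.407 -0.117  0.   ]
gogl [ 0.378 -0.016  0.   ]
gogr [ 0.269 -0.182  0.   ]
bottle [0.465 0.547 0.   ]
lidpR [0.304 0.253 0.   ]
mir [0.778 0.178 0.   ]
fin front [0.529 0.212 0.043] [0.53  0.207 0.043] [0.535 0.232 0.065]
inc [-0.0, 81.1, -0.0, -0.2482, 0.0313, -0.423] [-0.0, -98.9, 0.0, -0.2482, 0.0313, -0.423]
lid_fin [192.9 222.7] [256.9 183.8] (array([0.533, 0.235, 0.066]), np.float64(0.005550378144552732))
seat [383.05 219.4 ] [303.  284.6] (array([ 0.542, -0.345,  0.074]), np.float64(0.0006741583129036342))
clip_knob [370.6 218.1] [299.2 267.2] (array([ 0.542, -0.302,  0.105]), np.float64(0.002246729917140525))
clip_pivot [358.5 201.6] [310.5 263.2] (array([ 0.594, -0.27 ,  0.079]), np.float64(0.005130359929941998))
```

{"name": "move_arm", "arguments": {
  "increments": [
    [[0,81.1,0,-0.248,0.03,-0.423,0],[0,81.1,0,-0.248,0.03,-0.423,0],[0,81.1,0,-0.248,0.03,-0.423,0],[0,81.1,0,-0.248,0.03,-0.423,0],[0,81.1,0,-0.248,0.03,-0.423,0],[0,81.1,0,-0.248,0.03,-0.423,0],[0,81.1,0,-0.248,0.03,-0.423,0],[0,81.1,0,-0.248,0.03,-0.423,0],[0,81.1,0,-0.248,0.03,-0.423,0],[0,81.1,0,-0.248,0.03,-0.423,0]]
  ]
}}

```text
t: 6.03
ee_pos: [0.4891, 0.2881, 0.2062]
tcp_rot: [[0.999, 0.001, 0.036], [-0.036, 0.001, 0.999], [0.001, -1.0, 0.001]]
contact_force: [0.7, 0.5, 0.5]
finger_gap: 0.496
```

```bash
python3 - <<'E'
from h import *
s=read_state();f=box2w((-50,0,0)); print(s["t"],s["ee_pos"],s["q"],inc([f[0],f[1],.10],down(BY-90)))
E
```

```text
6.0333 [0.48905271 0.28812763 0.2061798 ] [-45.17823684  30.29862545  19.41213051  97.99554761 -12.03330713
  53.70301571 -23.11590011] [-0.05, 9.16, 0.03, 0.0481, 0.1062, -0.0546]
```

{"name": "move_arm", "arguments": {
  "increments": [
    [[0,9.16,0,0.048,0.106,-0.0546,0],[0,9.16,0,0.048,0.106,-0.0546,0],[0,9.16,0,0.048,0.106,-0.0546,0],[0,9.16,0,0.048,0.106,-0.0546,0],[0,9.16,0,0.048,0.106,-0.0546,0]]
  ]
}}

```text
t: 6.45
ee_pos: [0.5339, 0.2311, 0.0977]
tcp_rot: [[0.981, -0.004, 0.192], [-0.192, -0.003, 0.981], [-0.004, -1.0, -0.004]]
contact_force: [-0.4, 0.3, 1.1]
finger_gap: 0.5
```

```bash
cat >> h.py <<'E'
def crop(p,c,w,s,name,marks=()):
    x,y=int(c[0]-w/2),int(c[1]-w*3/8)
    im=cv2.cvtColor(p["frame"],cv2.COLOR_RGB2BGR)[y:y+w*3//4,x:x+w]
    im=cv2.resize(im,None,fx=s,fy=s,interpolation=cv2.INTER_CUBIC)
    for X in marks:
        u=proj(p,X); cv2.drawMarker(im,(int((u[0]+.5-x)*s),int((u[1]+.5-y)*s)),(0,0,255),cv2.MARKER_CROSS,16,1)
    cv2.imwrite("pics/%s.png"%name,im)
E
python3 - <<'E'
from h import *
s=read_state();f=box2w((-50,0,0)); print(s["t"],s["ee_pos"],s["finger_gap"],inc([f[0],f[1],.046],down(BY-90)))
p=capture("side"); q=capture("top")
m=[s["ee_pos"],box2w((-50,0,65)),box2w((-75,0,65))]
crop(p,(257,180),80,9,"s1",m);crop(q,(190,220),80,9,"t1",m)
E
```

```text
6.45 [0.53387282 0.23110862 0.09767973] 0.5001726353363269 [0.22, 0.11, -0.2, 0.0014, 0.0517, 0.0013]
```

View pics/s1.png

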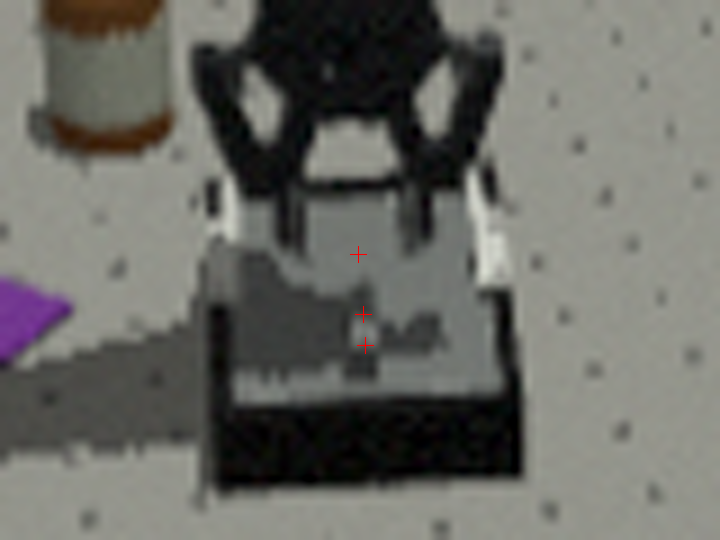

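View pics/t1.png

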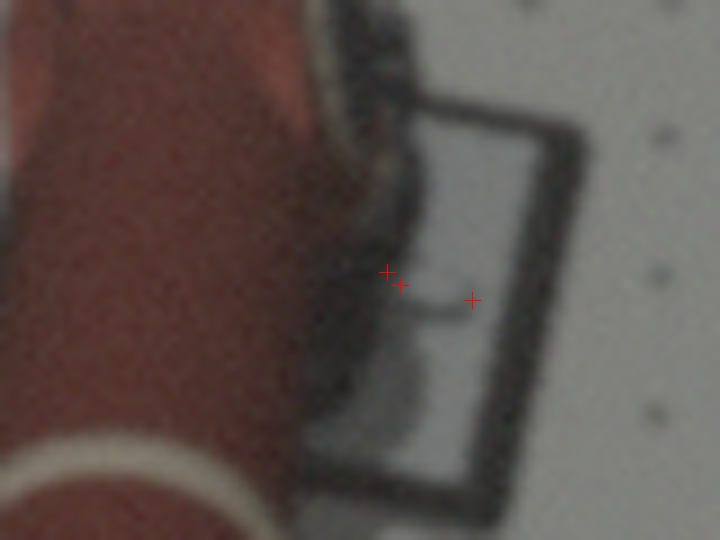

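{"name": "move_arm", "arguments": {
  "increments": [
    [[0,0,0,0,0.035,0,0],[0,0,0,0,0.05,0,0],[0,0,0,0,0.05,0,0],[0,0,0,0,0.05,0,0]]
  ]
}}

```text
t: 6.88
ee_pos: [0.5343, 0.2356, 0.0511]
tcp_rot: [[0.983, 0.001, 0.186], [-0.186, 0.002, 0.983], [0.001, -1.0, 0.002]]
contact_force: [0.0, 0.4, 0.2]
finger_gap: 0.508
```

{"name": "move_arm", "arguments": {
  "increments": [
    [[0,0,0,0,0.0045,0.002,0],[0,0,0,0,0.0045,0.002,-1],[0,0,0,0,0.0045,0.002,-1],[0,0,0,0,0.0045,0.002,-1],[0,0,0,0,0.0045,0.002,-1],[0,0,0,0,0.0045,0.002,-1]]
  ]
}}

```text
t: 7.38
ee_pos: [0.5356, 0.236, 0.0467]
tcp_rot: [[0.982, 0.002, 0.189], [-0.189, 0.001, 0.982], [0.002, -1.0, 0.002]]
contact_force: [-0.6, 0.8, 6.4]
finger_gap: 0.122
```

```bash
cat > lid.py <<'E'
from h import *
def tcp_for(p0,R0,d,th,lift):
    # lid tilt th deg about rear edge, slide d mm, lift mm; p0,R0 TCP at lid shut
    piv=box2w((84,0,38)); a=np.radians(BY); bx=np.array([np.cos(a),np.sin(a),0]); by=np.array([-np.sin(a),np.cos(a),0])
    Q=Ro.from_rotvec(by*np.radians(th)).as_matrix()
    return piv+Q@(p0-piv)-bx*d/1000+np.array([0,0,lift/1000]),Q@R0
E
python3 - <<'E'
from lid import *
s=read_state();p0,R0=np.array(s["ee_pos"]),np.array(s["tcp_rot"]);np.savez("lid0.npz",p=p0,R=R0)
print(s["t"],p0,s["finger_gap"],s["contact_force"])
for d,th,l in((0,1.5,0),(0,3.1,0),(0,3.1,.5),(52,3.1,2),(105,3.1,4.5),(125,3.1,6),(140,3.1,30)): print(d,inc(*tcp_for(p0,R0,d,th,l),base=s))
E
```

```text
7.3833 [0.53556532 0.23602367 0.04668348] 0.12238177317999387 [-0.59814723  0.79900647  6.40964076]
0 [-1.5, -0.0, 0.01, 0.0, -0.0034, 0.0003]
0 [-3.1, -0.01, 0.02, 0.0, -0.007, 0.0007]
0 [-3.1, -0.01, 0.02, 0.0, -0.0075, 0.0007]
52 [-3.1, -0.01, 0.02, -0.0003, -0.0091, -0.0513]
105 [-3.1, -0.01, 0.02, -0.0006, -0.0117, -0.1043]
125 [-3.1, -0.01, 0.02, -0.0007, -0.0132, -0.1243]
140 [-3.1, -0.01, 0.02, -0.0007, -0.0373, -0.1393]
```

{"name": "move_arm", "arguments": {
  "increments": [
    [[-0.8,0,0,0,-0.0018,0,-1],[-1.6,0,0,0,-0.0036,0.0003,-1],[-2.4,0,0,0,-0.0054,0.0005,-1],[-3.1,0,0,0,-0.0072,0.0007,-1],[-3.1,0,0,0,-0.0075,0.0007,-1],[-3.1,0,0,0,-0.0075,0.0007,-1]]
  ]
}}

```text
t: 7.88
ee_pos: [0.5352, 0.237, 0.0529]
tcp_rot: [[0.982, -0.009, 0.188], [-0.188, -0.053, 0.981], [0.001, -0.999, -0.054]]
contact_force: [0.7, 0.8, 0.6]
finger_gap: 0.122
```

```bash
python3 - <<'E'
from lid import *
s=read_state();z=np.load("lid0.npz");print(s["contact_force"],s["ft_torque"],s["ee_pos"]-z["p"],Ro.from_matrix(z["R"].T@np.array(s["tcp_rot"])).as_rotvec(degrees=True))
p=capture("side");crop(p,(257,180),80,9,"s2",[box2w((-84,-61,43)),box2w((-84,61,43))])
E
```

```text
[0.73226269 0.75958507 0.5694246 ] [ 0.34200333 -0.18609306 -0.05999829] [-0.00039699  0.00097578  0.00619628] [-3.16665959 -0.04345142  0.04679792]
```

View pics/s2.png

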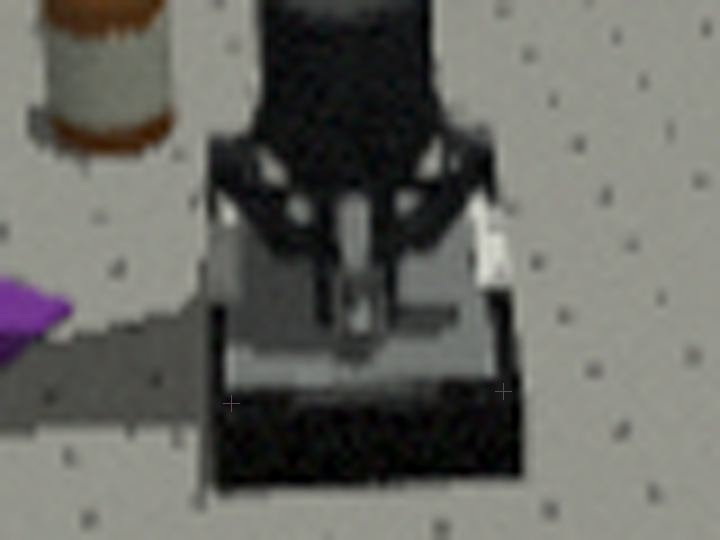

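```bash
python3 - <<'E'
from lid import *
s=read_state();z=np.load("lid0.npz");p0,R0=z["p"],z["R"]
for d,th,l in((0,3.1,0),(10,3.1,.5),(30,3.1,1.2),(60,3.1,2.4),(90,3.1,3.6),(115,3.1,5),(125,3.1,10),(150,0,40)): print(d,inc(*tcp_for(p0,R0,d,th,l),base=s))
E
```

```text
0 [0.05, 0.02, -0.04, 0.0006, -0.0009, -0.0003]
10 [0.05, 0.02, -0.04, 0.0006, -0.0008, -0.0103]
30 [0.05, 0.02, -0.04, 0.0005, -0.0005, -0.0303]
60 [0.05, 0.02, -0.04, 0.0003, -0.0001, -0.0603]
90 [0.05, 0.02, -0.04, 0.0001, 0.0003, -0.0903]
115 [0.05, 0.02, -0.04, -0.0001, 0.0002, -0.1154]
125 [0.05, 0.02, -0.04, -0.0001, -0.0042, -0.1256]
150 [3.15, 0.03, -0.06, -0.0003, -0.0258, -0.1525]
```

{"name": "move_arm", "arguments": {
  "increments": [
    [[0,0,0,0,-0.0003,-0.006,-1],[0,0,0,0,-0.0003,-0.016,-1],[0,0,0,0,0,-0.028,-1],[0,0,0,0,0.0002,-0.04,-1],[0,0,0,0,0.0003,-0.052,-1],[0,0,0,0,0.0005,-0.064,-1],[0,0,0,0,0.0006,-0.076,-1],[0,0,0,0,0.0006,-0.088,-1],[0,0,0,0,0.0005,-0.1,-1],[0,0,0,0,0.0003,-0.112,-1]]
  ]
}}

```text
t: 8.77
ee_pos: [0.513, 0.125, 0.0586]
tcp_rot: [[0.982, -0.011, 0.188], [-0.189, -0.053, 0.981], [-0.001, -0.999, -0.055]]
contact_force: [-0.1, -0.1, -1.8]
finger_gap: 0.128
```

```bash
python3 - <<'E'
from lid import *
s=read_state();z=np.load("lid0.npz");print(s["contact_force"],s["finger_gap"],s["ee_pos"]-z["p"],Ro.from_matrix(z["R"].T@np.array(s["tcp_rot"])).as_rotvec(degrees=True))
p=capture("side");crop(p,(257,190),80,9,"s3",[box2w((-84,-61,43)),box2w((-84,61,43))])
E
```

```text
[-0.10265846 -0.10144819 -1.81747119] 0.12785213892465241 [-0.02256282 -0.11100509  0.01190927] [-3.22254630e+00 -2.68088691e-03  1.57417375e-01]
```

View pics/s3.png

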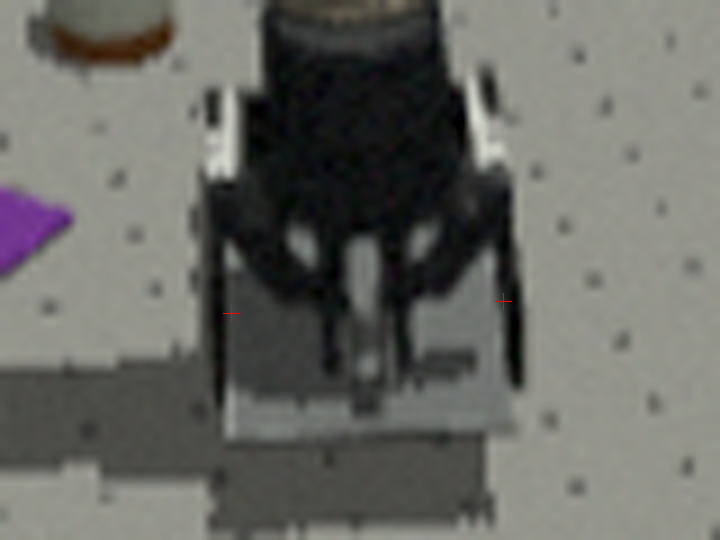

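```bash
python3 - <<'E'
from lid import *
s=read_state();R=down(BY-90)
for p in([.513,.115,.095],[.535,-.06,.095],[.535,-.06,.03],[.535,-.06,.012]): print(p,inc(p,R,base=s))
E
```

```text
[0.513, 0.115, 0.095] [3.3, 0.09, -0.08, 0.0017, -0.0357, -0.0082]
[0.535, -0.06, 0.095] [3.3, 0.09, -0.08, 0.057, -0.0261, -0.1754]
[0.535, -0.06, 0.03] [3.3, 0.09, -0.08, 0.0571, 0.0387, -0.1717]
[0.535, -0.06, 0.012] [3.3, 0.09, -0.08, 0.0572, 0.0567, -0.1706]
```

{"name": "move_arm", "arguments": {
  "increments": [
    [[0,0,0,0,-0.02,-0.008,-1],[1.5,0,0,0.001,-0.0357,-0.012,-1],[3.3,0,0,0.012,-0.034,-0.04,-1],[3.3,0,0,0.024,-0.032,-0.075,-1],[3.3,0,0,0.036,-0.03,-0.11,-1],[3.3,0,0,0.047,-0.028,-0.145,-1],[3.3,0,0,0.057,-0.015,-0.172,-1],[3.3,0,0,0.057,0.01,-0.172,-1],[3.3,0,0,0.057,0.03,-0.172,-1],[3.3,0,0,0.057,0.04,-0.172,-1]]
  ]
}}

```text
t: 9.65
ee_pos: [0.5349, -0.0559, 0.0258]
tcp_rot: [[0.982, -0.004, 0.19], [-0.19, 0.004, 0.982], [-0.005, -1.0, 0.003]]
contact_force: [-0.4, 0.5, -1.6]
finger_gap: 0.122
```

```bash
python3 - <<'E'
from lid import *
s=read_state();R=down(BY-90);print(s["contact_force"],s["finger_gap"])
for p in([.535,-.06,.012],[.535,-.06,.009]): print(p,inc(p,R,base=s))
p=capture("side");save(p,"s4",1.4)
E
```

```text
[-0.42304913  0.51661643 -1.6275862 ] 0.12203162363791303
[0.535, -0.06, 0.012] [-0.18, 0.25, -0.26, 0.0009, 0.0138, -0.0041]
[0.535, -0.06, 0.009] [-0.18, 0.25, -0.26, 0.001, 0.0168, -0.0041]
```

View pics/s4.png

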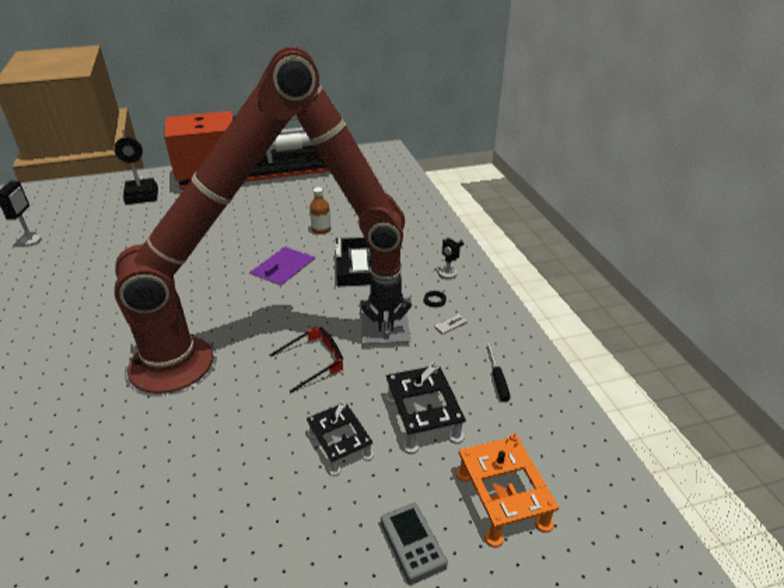

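The lid hangs above bare table at about (385,328) in the 1.4x picture, clear of the fork and goggles. The white plate shows in the open box at (360,262).

{"name": "move_arm", "arguments": {
  "increments": [
    [[0,0,0,0,0.008,-0.003,-1],[0,0,0,0,0.013,-0.003,-1],[0,0,0,0,0.0155,-0.003,-1],[0,0,0,0,0.0175,-0.003,-1],[0,0,0,0,0.018,-0.003,-1],[0,0,0,0,0.018,-0.003,-1]]
  ]
}}

```text
t: 10.2
ee_pos: [0.5367, -0.0578, 0.0103]
tcp_rot: [[0.982, 0.001, 0.188], [-0.188, 0.003, 0.982], [0.001, -1.0, 0.004]]
contact_force: [0.0, -0.0, -2.2]
finger_gap: 0.123
```

{"name": "move_arm", "arguments": {
  "increments": [
    [[0,0,0,0,0.0008,0,-1],[0,0,0,0,0.0016,0,-1],[0,0,0,0,0.002,0,-1],[0,0,0,0,0.002,0,-1]]
  ]
}}

```text
t: 10.53
ee_pos: [0.5367, -0.058, 0.0087]
tcp_rot: [[0.982, 0.001, 0.188], [-0.189, 0.004, 0.982], [0.001, -1.0, 0.004]]
contact_force: [-0.1, 0.6, 5.0]
finger_gap: 0.121
```

{"name": "move_arm", "arguments": {
  "increments": [
    [[0,0,0,0,0,0,-0.5],[0,0,0,0,0,0,-0.2],[0,0,0,0,0,0,-0.2],[0,0,0,0,-0.02,0,-0.2],[0,0,0,0,-0.05,0,-0.2],[0,0,0,0,-0.09,0,-0.2],[0,0,0,0,-0.13,0,-0.2],[0,0,0,0,-0.17,0,-0.2],[0,0,0,0,-0.19,0,-0.2]]
  ]
}}

```text
t: 11.28
ee_pos: [0.5382, -0.0594, 0.2028]
tcp_rot: [[0.982, 0.008, 0.189], [-0.189, 0.003, 0.982], [0.008, -1.0, 0.004]]
contact_force: [1.5, -1.1, -0.3]
finger_gap: 0.401
```

```bash
python3 - <<'E'
from lid import *
s=read_state();print(s["t"],s["ee_pos"],s["q"])
P=[capture("side")];save(P[0],"s5",1.4)
crop(P[0],(304,288),80,9,"s5s");crop(P[0],(257,188),60,12,"s5b")
import pickle; pickle.dump(P[0],open("S5.pkl","wb"))
E
```

```text
11.2833 [ 0.53824814 -0.05937681  0.20278311] [ -8.27696969  28.03730465  18.51174234 102.6662136  -11.40468124
  50.64693327   4.50608794]
```

View pics/s5.png

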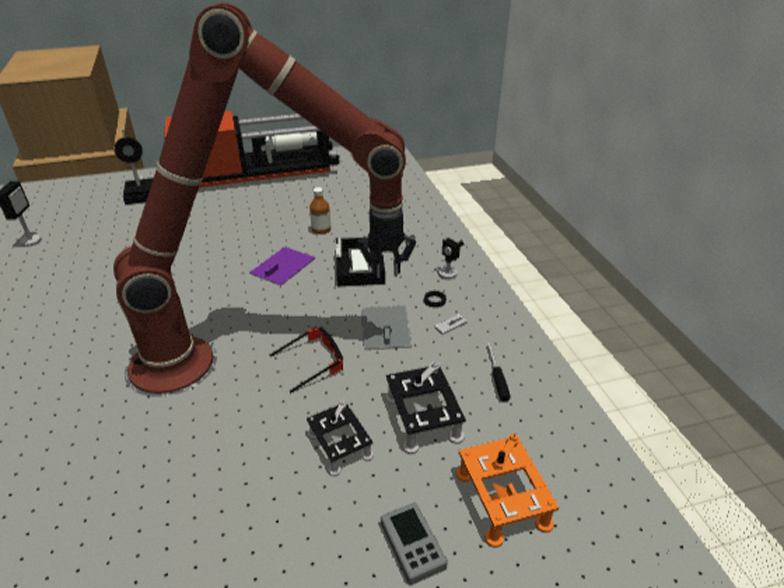

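View pics/s5s.png

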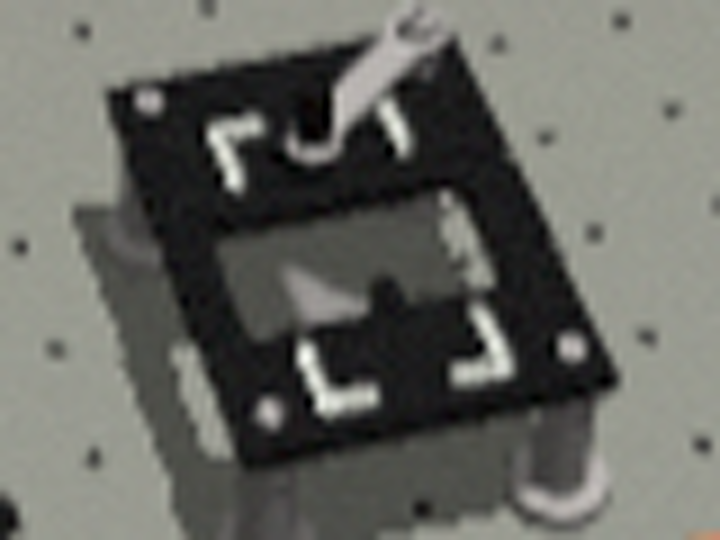

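View pics/s5b.png

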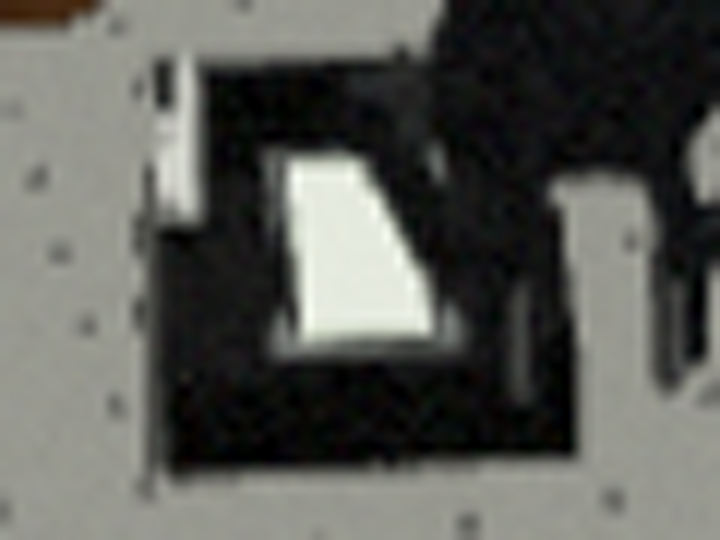

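```bash
cat >> h.py <<'E'
ST=np.array([.5425,-.345]); SY=-0.6
def st2w(l):
    c,s=np.cos(np.radians(SY)),np.sin(np.radians(SY)); l=np.array(l)/1000
    return np.array([ST[0]+c*l[0]-s*l[1],ST[1]+s*l[0]+c*l[1],l[2]])
def knob(a,z=110,r=64):
    f=np.radians(221)-a; return st2w((48+r*np.cos(f),80+r*np.sin(f),z))
E
python3 - <<'E'
from h import *
import pickle; P=pickle.load(open("P0.pkl","rb"));T,S=P["top"],P["side"]
np.set_printoptions(precision=4,suppress=True)
for a in(-.05,0,.05,.1,.15,.2): print(a,knob(a),proj(S,knob(a)),proj(T,knob(a)),"foot",proj(S,knob(a,76.5)))
print("piv",proj(S,st2w((48,80,93))),proj(T,st2w((48,80,93))))
crop(S,(304,283),60,12,"k_s",[knob(0),knob(.1),knob(0,86),st2w((48,80,93)),knob(0,76.5)]+[st2w((x,y,70)) for x,y in((66,97),(66,-72),(-60,-72),(-60,97))])
crop(T,(378,220),60,12,"k_t",[knob(0),knob(.1),st2w((48,80,93)),knob(0,76.5)]+[st2w((x,y,70)) for x,y in((66,97),(66,-72),(-60,-72),(-60,97))])
E
```

```text
-0.05 [ 0.5447 -0.3094  0.11  ] [300.6203 267.6692] [373.3972 216.4339] foot [300.2991 275.474 ]
0 [ 0.5426 -0.307   0.11  ] [299.7    267.2622] [372.6169 217.1338] foot [299.3941 275.0652]
0.05 [ 0.5406 -0.3045  0.11  ] [298.8098 266.8247] [371.8003 217.7936] foot [298.5186 274.6257]
0.1 [ 0.5387 -0.3019  0.11  ] [297.9519 266.3581] [370.9494 218.4117] foot [297.6749 274.1568]
0.15 [ 0.5369 -0.2992  0.11  ] [297.1286 265.8635] [370.0663 218.9864] foot [296.8652 273.66  ]
0.2 [ 0.5353 -0.2965  0.11  ] [296.342  265.3426] [369.1534 219.5162] foot [296.0916 273.1367]
piv [310.2852 259.0322] [357.5492 202.2576]
```

View pics/k_s.png

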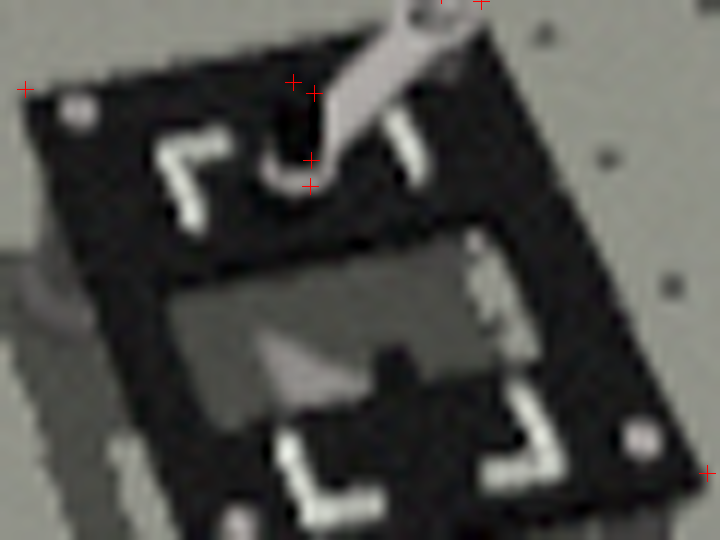

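View pics/k_t.png

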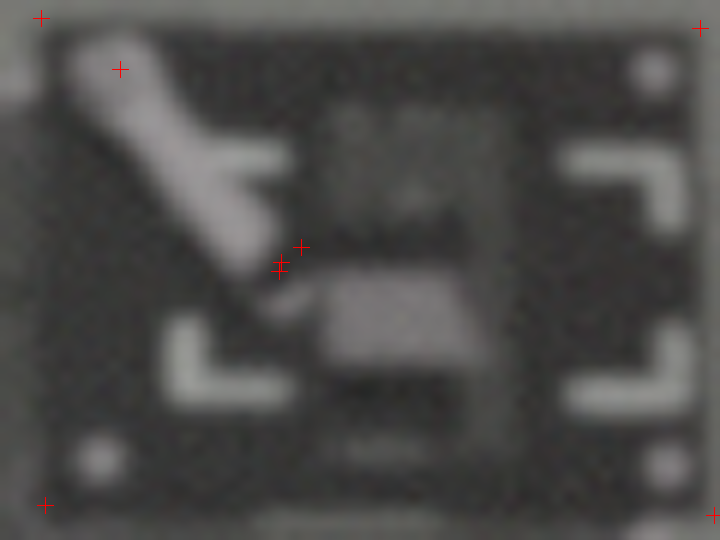

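```bash
python3 - <<'E'
from h import *
s=read_state()
print(s["t"],inc([.540,-.3045,.155],down(-53)))
E
```

```text
11.3333 [-0.54, 42.1, 0.61, 0.0457, 0.0496, -0.2407]
```

{"name": "move_arm", "arguments": {
  "increments": [
    [[0,7,0,0.006,0,-0.033,-0.34],[0,14,0,0.014,0.005,-0.07,-0.34],[0,21,0,0.02,0.015,-0.11,-0.34],[0,28,0,0.028,0.03,-0.15,-0.34],[0,35,0,0.035,0.04,-0.19,-0.34],[-0.5,42,0.6,0.042,0.05,-0.22,-0.34],[-0.5,42,0.6,0.0457,0.05,-0.2407,-0.34],[-0.5,42,0.6,0.0457,0.05,-0.2407,-0.34],[-0.5,42,0.6,0.0457,0.05,-0.2407,-0.34]]
  ]
}}

```text
t: 12.08
ee_pos: [0.5347, -0.3049, 0.1462]
tcp_rot: [[0.601, -0.014, 0.799], [-0.799, 0.002, 0.601], [-0.01, -1.0, -0.01]]
contact_force: [0.5, 0.4, 0.7]
finger_gap: 0.328
```

```bash
python3 - <<'E'
from h import *
s=read_state()
print(s["t"],s["ee_pos"],inc([.540,-.3045,.090],down(-53)))
p=capture("side");crop(p,(304,275),80,9,"s6",[s["ee_pos"],knob(.07)])
E
```

```text
12.0833 [ 0.53467487 -0.30487728  0.14621635] [0.59, -0.04, -0.56, 0.0035, 0.0561, 0.0051]
```

View pics/s6.png

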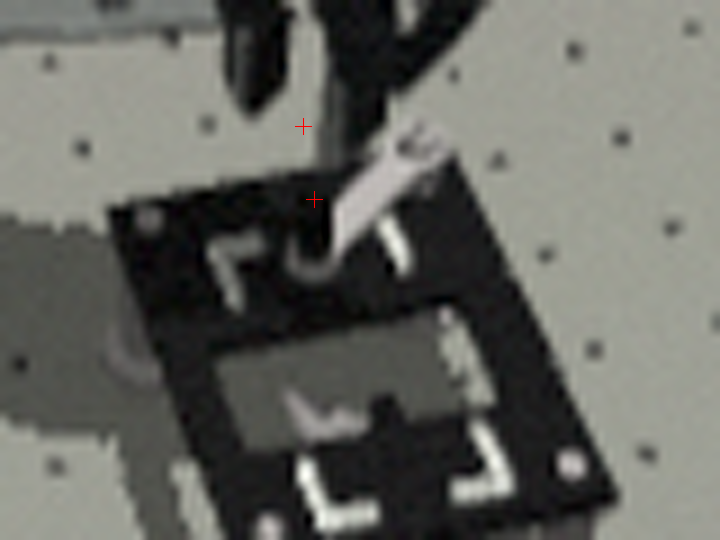

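{"name": "move_arm", "arguments": {
  "increments": [
    [[0.5,0,-0.5,0.0035,0.02,0.005,-0.34],[0.5,0,-0.5,0.0035,0.04,0.005,-0.34],[0.5,0,-0.5,0.0035,0.045,0.005,-0.34],[0.5,0,-0.5,0.0035,0.045,0.005,-0.34]]
  ]
}}

```text
t: 12.47
ee_pos: [0.5408, -0.3002, 0.1005]
tcp_rot: [[0.606, -0.004, 0.796], [-0.796, 0.003, 0.606], [-0.005, -1.0, -0.001]]
contact_force: [-0.1, -0.4, 1.2]
finger_gap: 0.329
```

```bash
python3 - <<'E'
from h import *
s=read_state()
print(s["t"],s["ee_pos"],s["contact_force"],s["ft_torque"])
p=capture("side");crop(p,(304,275),80,9,"s7",[s["ee_pos"],knob(.07)])
E
```

```text
12.4667 [ 0.54079148 -0.30024819  0.10048027] [-0.0691273  -0.39186344  1.18896497] [-0.05240425  0.05054647 -0.04065897]
```

View pics/s7.png

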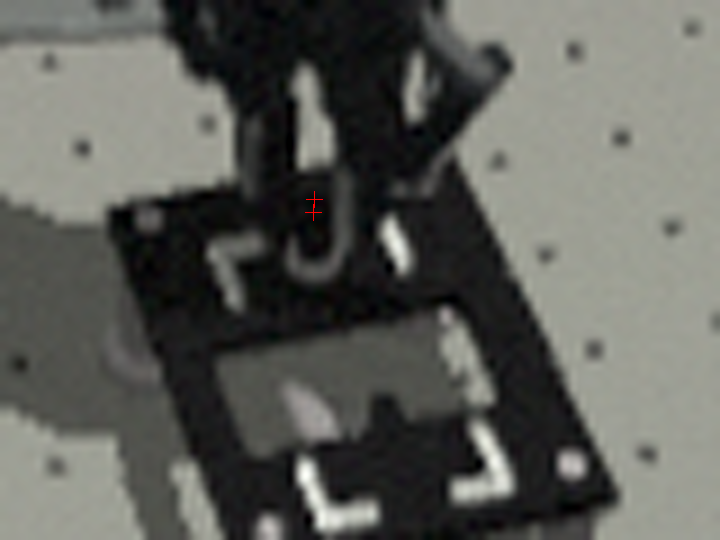

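```bash
python3 - <<'E'
from h import *
s=read_state()
for a in(.07,.25,.45,.65,.85,1.05,1.25,1.45,1.6):
    p=knob(a,90); y=-53-.6*np.degrees(a-.07)
    print(a,np.round(p,3),inc(p,down(y),s))
E
```

```text
0.07 [ 0.54  -0.303  0.09 ] [0.01, 0.24, -0.11, 0.0006, 0.0118, -0.0025]
0.25 [ 0.534 -0.294  0.09 ] [0.01, 6.43, -0.11, -0.0108, 0.0119, -0.0013]
0.45 [ 0.529 -0.282  0.09 ] [0.02, 13.3, -0.11, -0.023, 0.0119, 0.0024]
0.65 [ 0.527 -0.269  0.09 ] [0.03, 20.18, -0.11, -0.0343, 0.0119, 0.0085]
0.85 [ 0.528 -0.256  0.09 ] [0.03, 27.05, -0.11, -0.0441, 0.0119, 0.0167]
1.05 [ 0.531 -0.244  0.09 ] [0.04, 33.93, -0.1, -0.0521, 0.0119, 0.0266]
1.25 [ 0.537 -0.232  0.09 ] [0.04, 40.8, -0.1, -0.0579, 0.012, 0.038]
1.45 [ 0.544 -0.222  0.09 ] [0.05, 47.68, -0.1, -0.0614, 0.012, 0.0503]
1.6 [ 0.551 -0.216  0.09 ] [0.06, 52.84, -0.1, -0.0624, 0.012, 0.0598]
```

{"name": "move_arm", "arguments": {
  "increments": [
    [[0,0,0,0.0006,0.006,-0.0025,-0.34],[0,0,0,0.0006,0.0105,-0.0025,-0.34],[0,6.4,0,-0.0108,0.0105,-0.0013,-0.34],[0,13.3,0,-0.023,0.0105,0.0024,-0.34],[0,20,0,-0.0343,0.0105,0.0085,-0.34],[0,27,0,-0.0441,0.0105,0.0167,-0.34],[0,34,0,-0.0521,0.0105,0.0266,-0.34],[0,41,0,-0.0579,0.0105,0.038,-0.34],[0,47.7,0,-0.0614,0.0105,0.0503,-0.34],[0,52,0,-0.0624,0.0105,0.0595,-0.34]]
  ]
}}

```text
t: 13.35
ee_pos: [0.5513, -0.2167, 0.0919]
tcp_rot: [[-0.261, -0.0, 0.965], [-0.965, -0.0, -0.261], [0.0, -1.0, -0.0]]
contact_force: [-1.0, -0.9, -0.8]
finger_gap: 0.328
```

```bash
python3 - <<'E'
from h import *
s=read_state()
print(s["t"],s["ee_pos"],s["contact_force"],s["ft_torque"])
p=capture("side");crop(p,(304,275),80,9,"s8",[s["ee_pos"],knob(1.4)])
E
```

```text
13.35 [ 0.55132179 -0.21666396  0.09189245] [-1.04470439 -0.92223797 -0.76239671] [-0.20024235  0.17985324 -0.0082366 ]
```

View pics/s8.png

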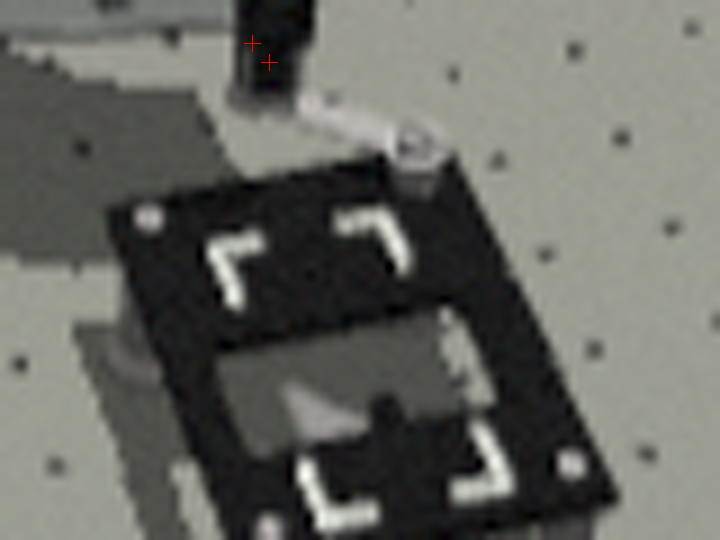

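{"name": "move_arm", "arguments": {
  "increments": [
    [[0,0,0,0,-0.03,0,-0.34],[0,0,0,0,-0.07,0,-0.34],[0,-7,0,0,-0.1,0,-0.34],[0,-14,0,0,-0.11,0,0.2],[0,-21,0,0,-0.11,0,0.55],[0,-28,0,0,-0.11,0,0.55]]
  ]
}}

```text
t: 13.9
ee_pos: [0.5514, -0.2185, 0.2035]
tcp_rot: [[0.234, 0.003, 0.972], [-0.972, -0.001, 0.234], [0.002, -1.0, 0.003]]
contact_force: [-0.6, -0.2, -1.1]
finger_gap: 0.746
```

```bash
python3 - <<'E'
from h import *
import pickle
s=read_state()
print(s["t"],s["ee_pos"])
S=capture("side");T=capture("top"); pickle.dump((S,T),open("P9.pkl","wb"))
crop(S,(257,188),60,12,"s9b");crop(T,(180,220),76,10,"t9b");crop(T,(375,220),80,9,"t9s");crop(S,(304,285),80,9,"s9s")
for n,p in(("S",S),("T",T)):
    print(n,[(np.round(r["position"],1),round(r["confidence"],2)) for r in landmark_of(p,"plate")])
E
```

```text
13.9 [ 0.55142061 -0.21849719  0.20346759]
S [(array([256.8, 187.4]), 0.7)]
T [(array([180. , 221.2]), 0.56)]
```

View pics/s9b.png

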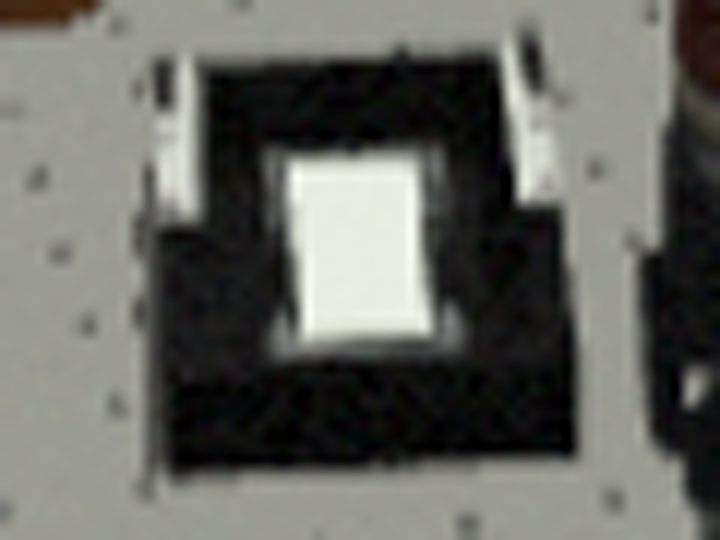

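View pics/t9b.png

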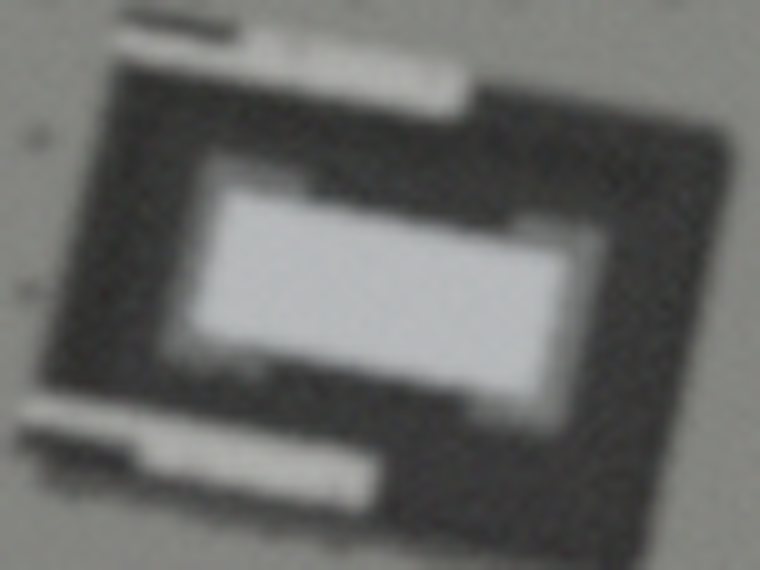

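View pics/t9s.png

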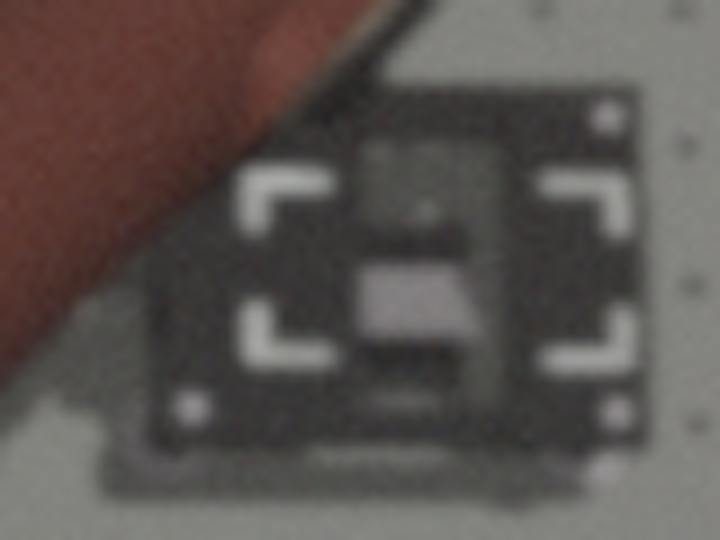

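View pics/s9s.png

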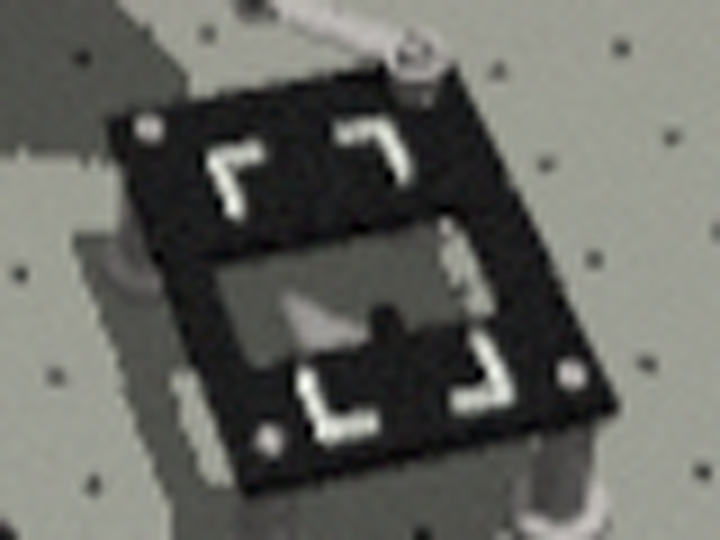

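```bash
cat > meas.py <<'E'
from fit import *
def rectw(p,c,thr,z,w=40):
    g=p["frame"].astype(int).min(2).astype(np.uint8)
    x,y=int(c[0]-w),int(c[1]-w); sub=g[y:y+2*w,x:x+2*w]
    k=8; up=cv2.resize(sub,None,fx=k,fy=k,interpolation=cv2.INTER_CUBIC)
    n,lab,st,cen=cv2.connectedComponentsWithStats((up>thr).astype(np.uint8))
    out=[]
    for i in range(1,n):
        if st[i,4]<200: continue
        cs,_=cv2.findContours((lab==i).astype(np.uint8),cv2.RETR_EXTERNAL,cv2.CHAIN_APPROX_NONE)
        q=max(cs,key=len)[:,0,:]
        pts=np.array([atz(p,((u+.5)/k-.5+x,(v+.5)/k-.5+y),z)[:2] for u,v in q])
        r=cv2.minAreaRect((pts*1000).astype(np.float32)); out.append((r,st[i,4],cen[i]/k+[x,y]))
    return out
E
python3 - <<'E'
from meas import *
import pickle; S,T=pickle.load(open("P9.pkl","rb"))
for n,p,c in(("S",S,(256.8,186)),("T",T,(180,221))):
    for thr in(120,150) if n=="T" else (150,190):
        for r,a,cc in rectw(p,c,thr,.028): 
            if a>5000 and np.hypot(*(cc-c))<6: print(n,thr,np.round(r[0],1),np.round(r[1],1),round(r[2],2),a,cc)
for n,p,c in(("S",S,(304,288)),("T",T,(383,220))):
    for thr in(110,140):
        for r,a,cc in rectw(p,c,thr,.074,30): print(n,thr,np.round(r[0],1),np.round(r[1],1),round(r[2],1),a,np.round(cc,1))
E
```

```text
S 150 [543.3 282.4] [114.9  47.6] 78.9 10203 [256.80345242 185.59160296]
S 190 [543.8 283.3] [109.2  45. ] 79.42 9015 [256.81282585 185.55701608]
T 120 [545.7 285.3] [259.5 253.3] 1.6 211213 [179.24376518 219.94578991]
T 120 [545.1 282.7] [118.6  53.3] 78.7 37379 [180.19463803 220.51442321]
T 150 [545.6 283.3] [110.6  45.8] 79.3 31318 [179.97902963 220.42843972]
S 110 [ 558.3 -352.2] [237.9 169.9] 74.2 48228 [320.2 277. ]
S 110 [ 493.7 -262.6] [10.3  8.6] 74.1 358 [280.5 269.2]
S 110 [ 569.3 -291.9] [18.7 33.9] 30.0 1494 [306.1 270.7]
S 110 [ 513.6 -292.1] [36.4 18. ] 58.9 1640 [289.8 274.2]
S 110 [ 470.8 -288.9] [34.7 10. ] 75.0 1580 [275.5 276.9]
S 110 [ 576.1 -352.9] [10.8 42.5] 1.1 1631 [315.5 285. ]
S 110 [ 521.5 -365.4] [16.8 29.8] 40.6 1824 [299.5 291.1]
S 110 [ 453.4 -390.1] [108.6  29. ] 75.0 10577 [277.6 307.5]
S 110 [ 569.1 -399.9] [34.5 18.9] 56.7 1898 [318.  297.2]
S 110 [ 594.9 -406.6] [10.  8.] 69.3 417 [327.5 296.6]
S 110 [ 518.2 -396.6] [32.2 21.2] 89.7 1963 [300.8 300.9]
S 110 [ 472.8 -395.4] [10.  48.1] 0.4 2381 [286.2 302.6]
S 110 [ 493. -406.] [10.   7.7] 51.8 38
[... 923 characters left out ...]
722 [397.7 220.8]
T 110 [ 595.6 -404.8] [7.8 8.4] 62.2 363 [402.6 202.9]
T 110 [ 570.8 -291.5] [19.5 33.7] 30.1 2636 [365.6 211. ]
T 110 [ 569.7 -399.4] [33.3 18.8] 56.3 2326 [401.5 211.7]
T 110 [ 531.4 -338.3] [34.9 19.2] 88.7 4116 [381.1 223.5]
T 110 [ 519.7 -293. ] [21.5 30.3] 0.3 2503 [365.5 228.1]
T 110 [ 513.8 -398.6] [18.7 35.2] 31.1 2624 [401.8 228.8]
T 110 [ 494.8 -260.8] [8.  8.4] 0.3 393 [356.3 235.2]
T 110 [ 493.7 -404. ] [8.  8.1] 0.3 401 [403.6 235.8]
T 140 [ 571.3 -291.5] [13.8 28.1] 27.8 1327 [365.5 210.7]
T 140 [ 569.6 -400.4] [25.9 12.4] 54.3 713 [402.2 211.8]
T 140 [ 515.5 -289. ] [27.  14.4] 51.6 1069 [364.7 227.9]
T 140 [ 513.4 -398.5] [12.7 28.4] 29.0 1038 [401.7 229.2]
```

```bash
python3 - <<'E'
from meas import *
import pickle; S,T=pickle.load(open("P9.pkl","rb"))
np.set_printoptions(precision=4,suppress=True)
for n,p,q in(("S",S,[(306.1,270.7),(289.8,274.2),(318,297.2),(300.8,300.9)]),("T",T,[(365.6,211),(365.5,228.1),(401.5,211.7),(401.8,228.8)])):
    w=np.array([atz(p,(a-.4,b-.4),.073)[:2] for a,b in q]); print(n,w.mean(0),w.tolist())
    d=w[0]+w[1]-w[2]-w[3]; print("yaw",np.degrees(np.arctan2(d[1],d[0]))-90, np.linalg.norm(d)/2)
s=read_state(); print(s["t"]); p=[.5445,.283]
print(inc([*p,.15],down(79.1-90)))
E
```

```text
S [ 0.542  -0.3453] [[0.5688335403349549, -0.2897458567932951], [0.515739531024882, -0.2903514994873473], [0.5679811500669789, -0.40071300838594415], [0.5156350003744419, -0.40035606903117515]]
yaw -0.24811856893606432 0.11048689655300874
T [ 0.5424 -0.3453] [[0.5696977955776444, -0.29117875316389263], [0.5167456306431106, -0.2895680852250812], [0.5681185908204525, -0.4008627934368467], [0.5151877464664798, -0.39978127603634794]]
yaw -0.8173352732810173 0.1099598035255224
14.1
[-0.01, -66.14, -0.0, -0.4896, 0.0518, 0.1062]
```

{"name": "move_arm", "arguments": {
  "increments": [
    [[0,-7,0,-0.035,0,0.008,0.55],[0,-14,0,-0.075,0,0.017,0.55],[0,-21,0,-0.115,0,0.026,0.55],[0,-28,0,-0.155,0,0.035,0.55],[0,-35,0,-0.195,0,0.044,0.55],[0,-42,0,-0.235,0,0.053,0.55],[0,-49,0,-0.275,0,0.062,0.55],[0,-56,0,-0.315,0,0.07,0.55],[0,-63,0,-0.355,0,0.078,0.55],[0,-66,0,-0.395,0,0.086,0.55]]
  ]
}}

```text
t: 14.93
ee_pos: [0.5448, 0.1882, 0.2014]
tcp_rot: [[0.982, -0.001, 0.186], [-0.186, -0.0, 0.982], [-0.0, -1.0, -0.001]]
contact_force: [1.2, 0.4, -0.5]
finger_gap: 0.774
```

```bash
python3 - <<'E'
from h import *
s=read_state(); p=[.5445,.283];print(s["ee_pos"])
for z in(.15,.1,.05): print(inc([*p,z],down(79.1-90)))
E
```

```text
[0.54477023 0.18824096 0.20138363]
[0.03, 0.16, -0.02, -0.0179, 0.0513, 0.0931]
[0.03, 0.16, -0.02, -0.0179, 0.1013, 0.0931]
[0.03, 0.16, -0.02, -0.0179, 0.1513, 0.0931]
```

{"name": "move_arm", "arguments": {
  "increments": [
    [[0,0,0,-0.006,0.01,0.04,0.55],[0,0,0,-0.015,0.035,0.08,0.55],[0,0,0,-0.018,0.06,0.0931,0.55],[0,0,0,-0.018,0.09,0.0931,0.55],[0,0,0,-0.018,0.115,0.0931,0.55],[0,0,0,-0.018,0.125,0.0931,0.55],[0,0,0,-0.018,0.125,0.0931,0.55],[0,0,0,-0.018,0.125,0.0931,0.55]]
  ]
}}

```text
t: 15.6
ee_pos: [0.5456, 0.2809, 0.0767]
tcp_rot: [[0.982, 0.0, 0.19], [-0.19, -0.001, 0.982], [0.0, -1.0, -0.001]]
contact_force: [0.8, -0.2, 0.3]
finger_gap: 0.777
```

```bash
python3 - <<'E'
from h import *
s=read_state(); p=[.5445,.283];print(s["ee_pos"],s["finger_gap"])
for z in(.05,.01): print(inc([*p,z],down(79.1-90)))
S=capture("side");crop(S,(257,180),60,12,"s10",[s["ee_pos"],[.5445,.283,.028]])
E
```

```text
[0.54561731 0.28087326 0.07674516] 0.7770850687531873
[0.04, -0.07, 0.02, -0.0015, 0.0267, 0.0019]
[0.04, -0.07, 0.02, -0.0015, 0.0667, 0.0019]
```

View pics/s10.png

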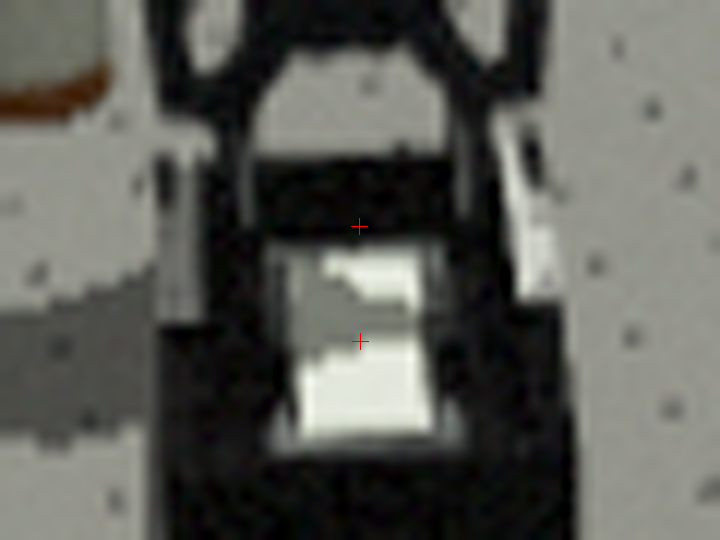

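{"name": "move_arm", "arguments": {
  "increments": [
    [[0,0,0,-0.001,0.02,0.0019,0.55],[0,0,0,-0.001,0.04,0.0019,0.55],[0,0,0,-0.001,0.055,0.0019,0.55],[0,0,0,-0.001,0.063,0.0019,0.55],[0,0,0,-0.001,0.065,0.0019,0.55],[0,0,0,-0.001,0.065,0.0019,0.55]]
  ]
}}

```text
t: 16.15
ee_pos: [0.5452, 0.2835, 0.0124]
tcp_rot: [[0.982, 0.001, 0.189], [-0.189, 0.001, 0.982], [0.001, -1.0, 0.001]]
contact_force: [0.1, -0.1, -0.1]
finger_gap: 0.773
```

{"name": "move_arm", "arguments": {
  "increments": [
    [[0,0,0,0,0.002,0,0.2],[0,0,0,0,0.002,0,-1],[0,0,0,0,0.002,0,-1],[0,0,0,0,0.002,0,-1],[0,0,0,0,0.002,0,-1],[0,0,0,0,0.002,0,-1]]
  ]
}}

```text
t: 16.65
ee_pos: [0.5455, 0.2839, 0.011]
tcp_rot: [[0.982, 0.002, 0.189], [-0.189, 0.001, 0.982], [0.002, -1.0, 0.002]]
contact_force: [-0.4, 0.1, 7.2]
finger_gap: 0.522
```

{"name": "move_arm", "arguments": {
  "increments": [
    [[0,0,0,0,-0.005,0,-1],[0,0,0,0,-0.015,0,-1],[0,0,0,0,-0.03,0,-1],[0,0,0,0,-0.05,0,-1],[0,0,0,0,-0.08,0,-1],[0,0,0,0,-0.11,0,-1],[0,0,0,0,-0.14,0,-1],[0,0,0,0,-0.15,0,-1],[0,0,0,0,-0.15,0,-1]]
  ]
}}

```text
t: 17.4
ee_pos: [0.5461, 0.2842, 0.163]
tcp_rot: [[0.982, 0.006, 0.189], [-0.189, 0.003, 0.982], [0.005, -1.0, 0.004]]
contact_force: [0.3, 0.4, -0.7]
finger_gap: 0.52
```

```bash
python3 - <<'E'
from h import *
s=read_state();print(s["t"],s["ee_pos"],s["finger_gap"],s["contact_force"])
print(inc([.5422,-.3453,.15],down(-.5)))
S=capture("side");crop(S,(257,160),80,9,"s11",[s["ee_pos"]])
E
```

```text
17.4 [0.54613796 0.28418151 0.16301871] 0.5196563084484201 [ 0.32499764  0.43677403 -0.6906351 ]
[-0.21, -10.38, 0.31, 0.1149, 0.011, -0.619]
```

View pics/s11.png

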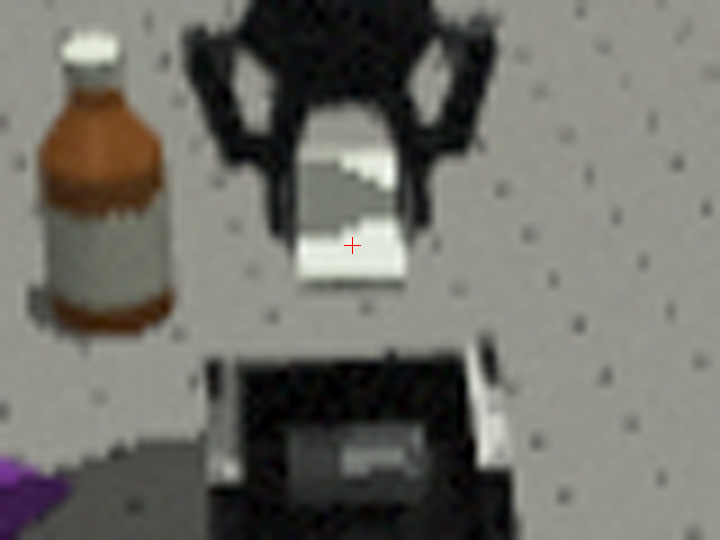

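{"name": "move_arm", "arguments": {
  "increments": [
    [[0,0,0,0.002,0,-0.012,-1],[0,-1,0,0.006,0,-0.035,-1],[0,-2,0,0.013,0,-0.07,-1],[0,-3,0,0.02,0,-0.106,-1],[0,-4,0,0.027,0,-0.143,-1],[0,-5,0,0.033,0,-0.18,-1],[0,-6,0,0.04,0,-0.217,-1],[0,-7,0,0.047,0,-0.254,-1],[0,-8,0,0.054,0,-0.291,-1],[0,-9,0,0.061,0,-0.328,-1]]
  ]
}}

```text
t: 18.28
ee_pos: [0.5398, -0.0526, 0.1572]
tcp_rot: [[0.999, -0.006, 0.033], [-0.033, -0.0, 0.999], [-0.006, -1.0, -0.0]]
contact_force: [1.4, -1.0, -1.4]
finger_gap: 0.52
```

```bash
python3 - <<'E'
from h import *
s=read_state();print(s["t"],s["ee_pos"],s["finger_gap"],s["contact_force"])
print(inc([.5422,-.3453,.15],down(-.5)))
E
```

```text
18.2833 [ 0.5398087  -0.05257247  0.15724661] 0.5201874220945718 [ 1.35304351 -0.95179516 -1.36289051]
[0.02, -1.37, -0.34, 0.012, 0.0073, -0.2925]
```

{"name": "move_arm", "arguments": {
  "increments": [
    [[0,-0.5,0,0.002,0,-0.037,-1],[0,-1,0,0.004,0,-0.074,-1],[0,-1.4,0,0.006,0,-0.111,-1],[0,-1.4,0,0.008,0,-0.148,-1],[0,-1.4,0,0.01,0,-0.185,-1],[0,-1.4,0,0.011,0,-0.222,-1],[0,-1.4,0,0.012,0,-0.258,-1],[0,-1.4,0,0.012,0,-0.283,-1],[0,-1.4,0,0.012,0,-0.2925,-1],[0,-1.4,0,0.012,0,-0.2925,-1]]
  ]
}}

```text
t: 19.12
ee_pos: [0.5412, -0.3466, 0.1571]
tcp_rot: [[1.0, -0.005, 0.015], [-0.015, -0.0, 1.0], [-0.005, -1.0, -0.001]]
contact_force: [0.6, 0.8, -1.5]
finger_gap: 0.521
```

{"name": "move_arm", "arguments": {
  "increments": [
    [[0,0,0,0,0.015,0,-1],[0,0,0,0,0.03,0,-1],[0,0,0,0,0.04,0,-1],[0,0,0,0,0.045,0,-1],[0,0,0,0,0.045,0,-1],[0,0,0,0,0.045,0,-1]]
  ]
}}

```text
t: 19.62
ee_pos: [0.545, -0.3419, 0.1144]
tcp_rot: [[1.0, -0.001, 0.007], [-0.007, 0.001, 1.0], [-0.001, -1.0, 0.001]]
contact_force: [0.2, -0.2, -0.6]
finger_gap: 0.518
```

```bash
python3 - <<'E'
from meas import *
import pickle
s=read_state();print(s["t"],s["ee_pos"],s["finger_gap"],s["contact_force"])
print(inc([.5422,-.3453,.07],down(-.5)))
S=capture("side");T=capture("top");pickle.dump((S,T),open("P12.pkl","wb"))
crop(S,(304,275),80,9,"s12",[s["ee_pos"]]);crop(T,(380,220),80,9,"t12",[s["ee_pos"]])
E
```

```text
19.6167 [ 0.54499905 -0.34190339  0.11441493] 0.5175998433576607 [ 0.23473325 -0.18419309 -0.56266491]
[-0.03, 0.09, -0.04, -0.0027, 0.0444, -0.0034]
```

View pics/s12.png

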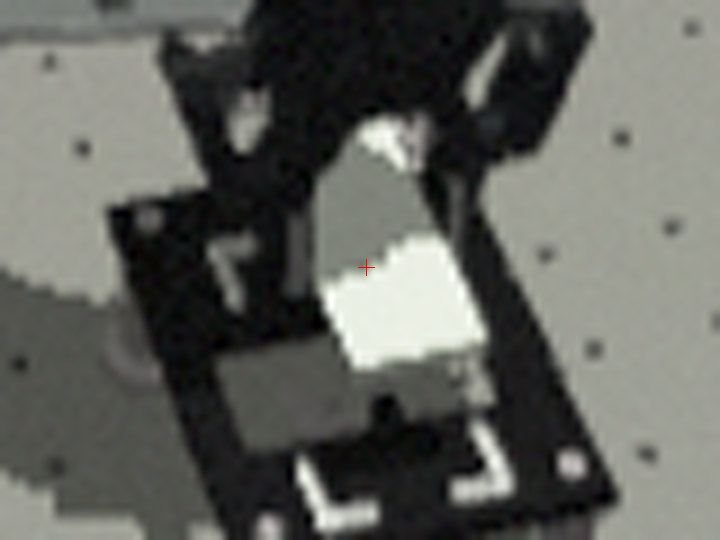

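View pics/t12.png

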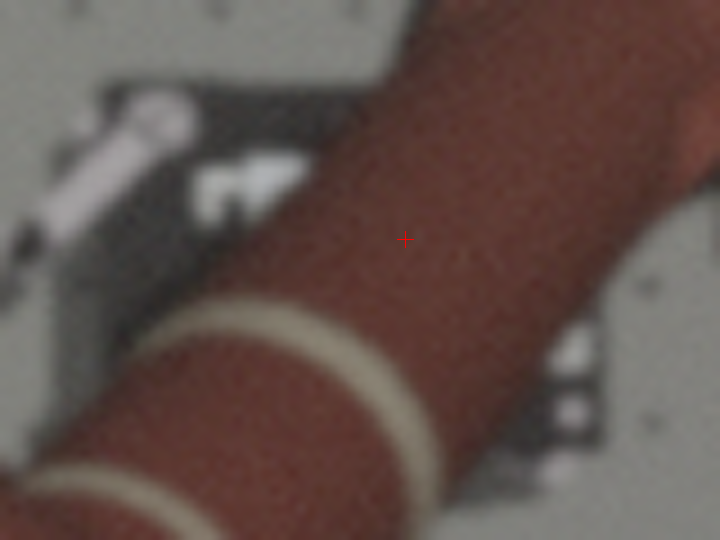

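```bash
python3 - <<'E'
from meas import *
import pickle
S,T=pickle.load(open("P12.pkl","rb"));s=read_state();e=np.array(s["ee_pos"]);print(s["t"],e)
c=e+[-.001,-.0009,0]
m=[]
for z in(.1234,.1314):
    for x in(-.023,.023): m.append([c[0]+x,c[1]-.055,z])
m.append([c[0]-.023,c[1]+.055,.1314]);m.append([c[0]+.023,c[1]+.055,.1314])
crop(S,(300,270),40,18,"s12b",m)
crop(T,(365,210),40,18,"t12b",m)
E
```

```text
19.7167 [ 0.54536018 -0.34285158  0.11539174]
```

View pics/s12b.png

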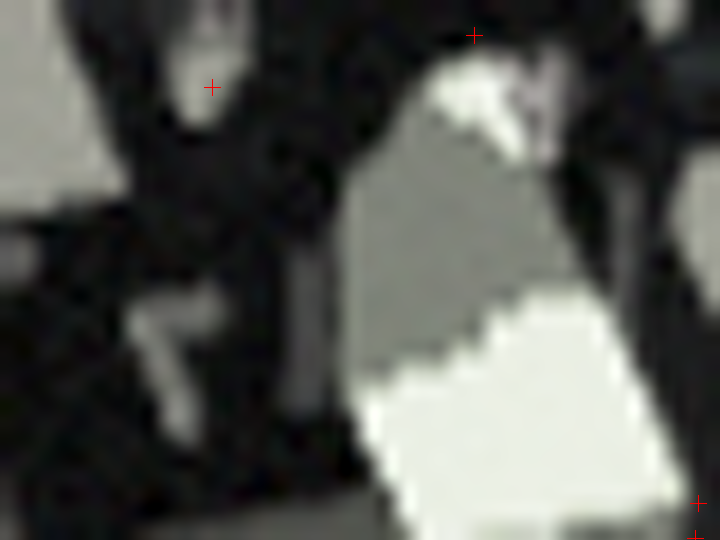

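View pics/t12b.png

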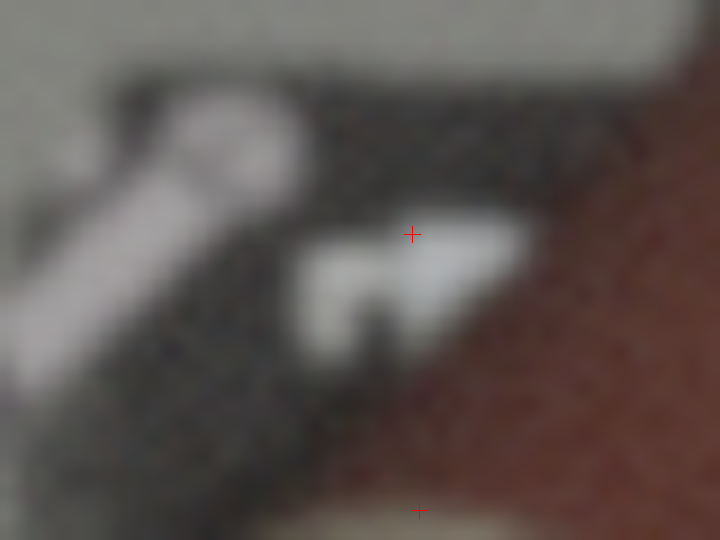

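{"name": "move_arm", "arguments": {
  "increments": [
    [[0,0,0,-0.001,0.015,-0.001,-1],[0,0,0,-0.002,0.027,-0.002,-1],[0,0,0,-0.0035,0.037,-0.0032,-1],[0,0,0,-0.0035,0.04,-0.0032,-1],[0,0,0,-0.0035,0.04,-0.0032,-1],[0,0,0,-0.0035,0.04,-0.0032,-1]]
  ]
}}

```text
t: 20.22
ee_pos: [0.5414, -0.3462, 0.0746]
tcp_rot: [[1.0, -0.0, 0.008], [-0.008, -0.0, 1.0], [-0.0, -1.0, -0.0]]
contact_force: [0.4, -0.2, -1.0]
finger_gap: 0.521
```

```bash
python3 - <<'E'
from meas import *
s=read_state();e=np.array(s["ee_pos"]);print(s["t"],e,s["contact_force"],s["qvel"])
print(inc([.5418,-.346,.0615],down(-.5)))
S=capture("side")
b=e[2]+.009
m=[[e[0]+x,e[1]+.001-.055,b+z] for z in(0,.008) for x in(-.023,.023)]+[list(st2w((27*i,-59,70))) for i in(-1,1)]
crop(S,(306,282),60,12,"s13",m)
E
```

```text
20.2167 [ 0.54136002 -0.34615152  0.07456957] [ 0.39832897 -0.22614967 -1.0435773 ] [-1.45124825e-01 -8.11764476e-01  8.22155057e-02 -7.46829359e-01
  9.13988913e-02 -7.75469977e-02 -5.07422061e-04]
[0.01, 0.02, -0.02, 0.0004, 0.0131, 0.0002]
```

View pics/s13.png

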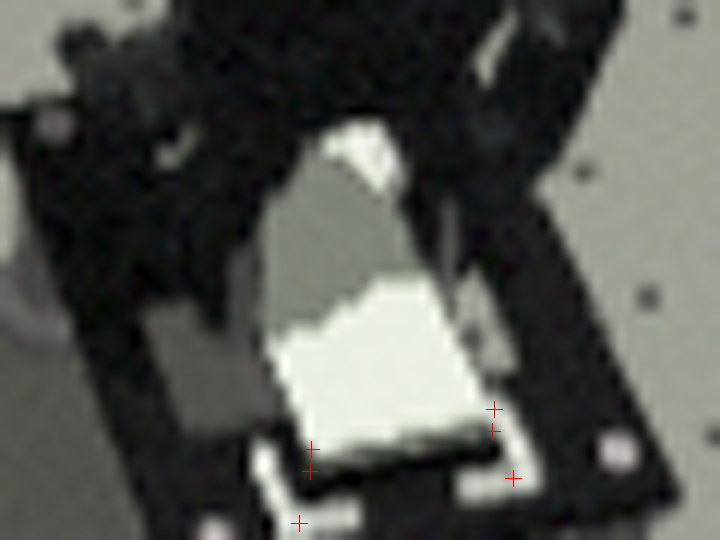

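{"name": "move_arm", "arguments": {
  "increments": [
    [[0,0,0,0.0003,0.005,0,-1],[0,0,0,0.0003,0.009,0,-1],[0,0,0,0.0003,0.011,0,-1],[0,0,0,0.0003,0.0125,0,-1],[0,0,0,0.0003,0.0125,0,-1],[0,0,0,0.0003,0.0125,0,-1]]
  ]
}}

```text
t: 20.77
ee_pos: [0.5415, -0.346, 0.062]
tcp_rot: [[1.0, -0.0, 0.008], [-0.008, -0.0, 1.0], [-0.0, -1.0, -0.0]]
contact_force: [-0.8, 0.1, -1.1]
finger_gap: 0.518
```

```bash
python3 - <<'E'
from meas import *
s=read_state();e=np.array(s["ee_pos"]);print(s["t"],e,s["contact_force"])
S=capture("side")
crop(S,(306,282),60,12,"s14")
E
```

```text
20.7667 [ 0.54152    -0.34601394  0.06198052] [-0.7879291   0.11550901 -1.07616383]
```

View pics/s14.png

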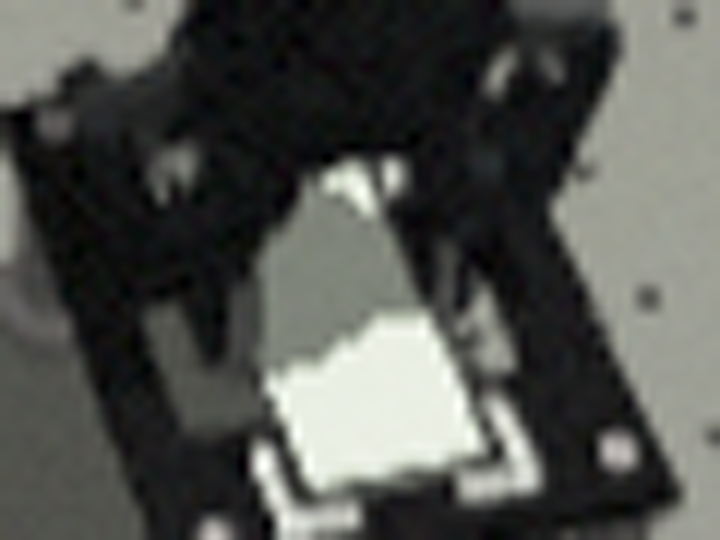

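The plate's near corners, at (310,490) and (490,455) in the crop, sit inside both locator brackets. I'll go down to contact.

{"name": "move_arm", "arguments": {
  "increments": [
    [[0,0,0,0,0.0008,0,-1],[0,0,0,0,0.0015,0,-1],[0,0,0,0,0.0015,0,-1]]
  ]
}}

```text
t: 21.07
ee_pos: [0.5417, -0.3462, 0.0611]
tcp_rot: [[1.0, 0.0, 0.008], [-0.008, -0.0, 1.0], [0.0, -1.0, -0.0]]
contact_force: [-0.4, -0.3, 2.0]
finger_gap: 0.521
```

{"name": "move_arm", "arguments": {
  "increments": [
    [[0,0,0,0,0.0003,0,0.1],[0,0,0,0,0.0003,0,0.24],[0,0,0,0,0.0003,0,0.24],[0,0,0,0,-0.01,0,0.24],[0,0,0,0,-0.03,0,0.24],[0,0,0,0,-0.06,0,0.24],[0,0,0,0,-0.1,0,0.24],[0,0,0,0,-0.12,0,0.24]]
  ]
}}

```text
t: 21.73
ee_pos: [0.5432, -0.3475, 0.186]
tcp_rot: [[1.0, 0.006, 0.009], [-0.009, -0.004, 1.0], [0.006, -1.0, -0.004]]
contact_force: [1.2, -0.6, 0.2]
finger_gap: 0.622
```

```bash
python3 - <<'E'
from meas import *
s=read_state();e=np.array(s["ee_pos"]);print(s["t"],e,s["contact_force"],s["finger_gap"])
S=capture("side");T=capture("top")
crop(S,(300,272),80,9,"s15",[knob(a) for a in(1.3,1.4,1.5)]);crop(T,(365,222),80,9,"t15",[knob(a) for a in(1.3,1.4,1.5)])
E
```

```text
21.7333 [ 0.54315001 -0.3475335   0.1859666 ] [ 1.23581481 -0.63239555  0.16193431] 0.6220262925690148
```

View pics/s15.png

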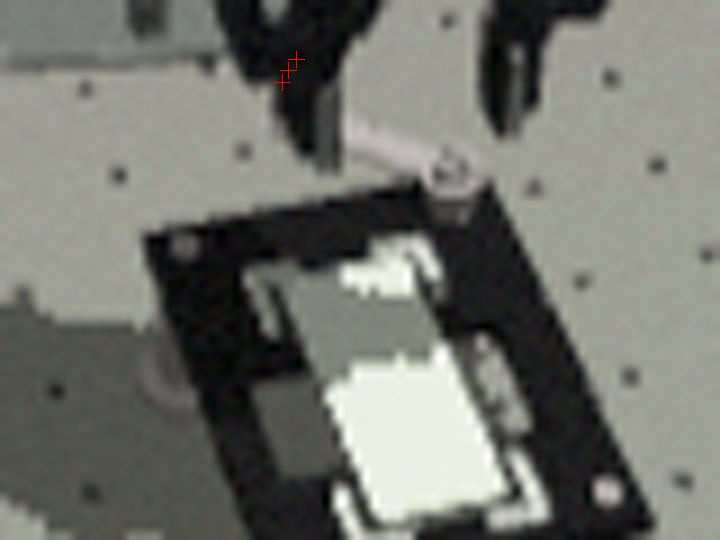

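View pics/t15.png

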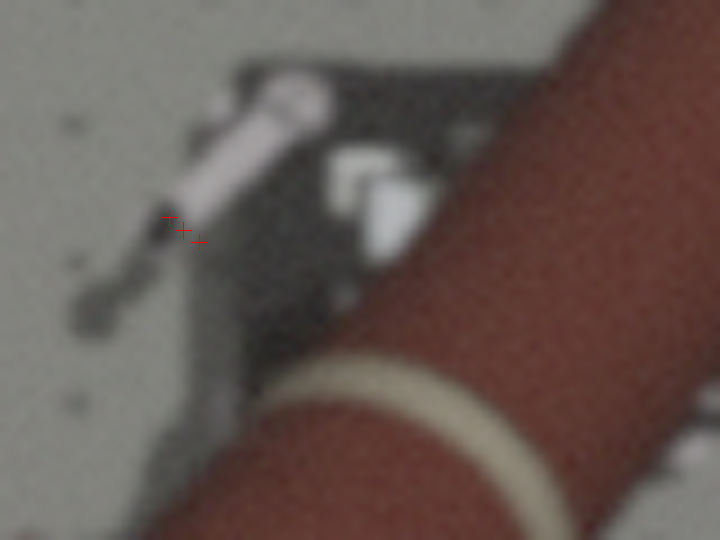

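```bash
python3 - <<'E'
from h import *
s=read_state();print(s["q"]); print(knob(1.45),inc([*knob(1.45)[:2],.16],down(-105)))
E
```

```text
[ 21.65994277  37.60911677  15.70034891  86.51337672 -11.3666212
  56.78672484  39.90310801]
[ 0.54428458 -0.22212215  0.11      ] [-0.22, 104.51, 0.72, -0.0011, 0.0259, 0.1263]
```

{"name": "move_arm", "arguments": {
  "increments": [
    [[0,7,0,0,0,0.015,0.24],[0,14,0,0,0,0.03,0],[0,21,0,0,0,0.045,-0.34],[0,28,0,0,0,0.06,-0.34],[0,35,0,0,0,0.075,-0.34],[0,42,0,0,0,0.09,-0.34],[0,49,0,0,0,0.105,-0.34],[0,56,0,0,0,0.12,-0.34],[0,63,0,0,0,0.1263,-0.34],[0,70,0,0,0,0.1263,-0.34]]
  ]
}}

```text
t: 22.67
ee_pos: [0.5428, -0.2164, 0.1799]
tcp_rot: [[0.332, -0.002, 0.943], [-0.943, 0.003, 0.332], [-0.003, -1.0, -0.001]]
contact_force: [-0.0, 0.2, -1.0]
finger_gap: 0.331
```

{"name": "move_arm", "arguments": {
  "increments": [
    [[0,7,0,0,0,0,-0.34],[0,14,0,0,0.005,0,-0.34],[0,21,0,0,0.012,0,-0.34],[0,28,0,0,0.02,0,-0.34],[0,34.5,0,0,0.03,0,-0.34],[0,34.5,0,0,0.036,0,-0.34],[0,34.5,0,0,0.036,0,-0.34]]
  ]
}}

```text
t: 23.25
ee_pos: [0.5416, -0.2186, 0.1428]
tcp_rot: [[-0.255, -0.004, 0.967], [-0.967, 0.001, -0.255], [-0.0, -1.0, -0.004]]
contact_force: [-0.2, -0.5, -0.2]
finger_gap: 0.331
```

```bash
python3 - <<'E'
from h import *
s=read_state();print(s["t"],s["ee_pos"]); print(inc([*knob(1.45)[:2],.092],down(-105)))
S=capture("side");T=capture("top")
crop(S,(300,262),60,12,"s16",[s["ee_pos"],knob(1.45)]);crop(T,(355,222),60,12,"t16",[s["ee_pos"],knob(1.45)])
E
```

```text
23.25 [ 0.54162479 -0.21858051  0.14276858]
[0.25, 0.21, -0.02, 0.0028, 0.0508, 0.0037]
```

View pics/s16.png

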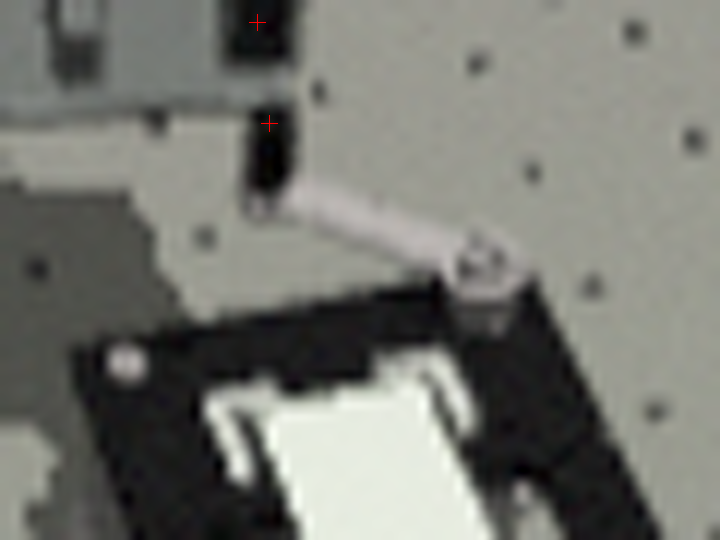

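View pics/t16.png

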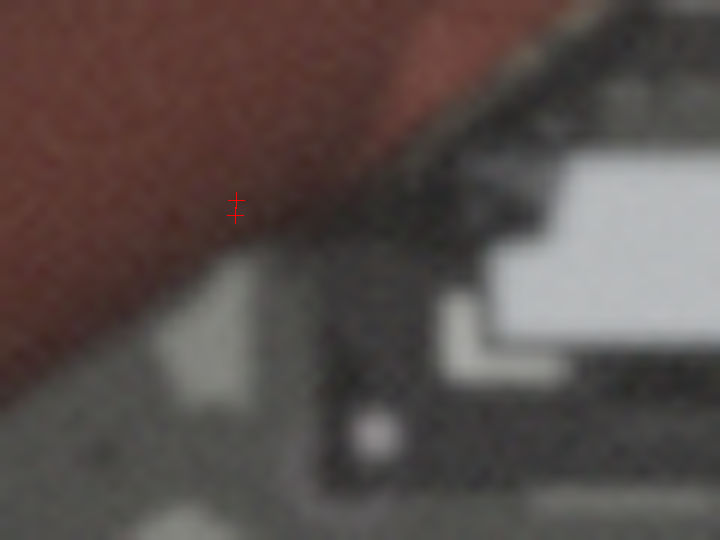

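{"name": "move_arm", "arguments": {
  "increments": [
    [[0,0,0,0.0015,0.015,0.0037,-0.34],[0,0,0,0.0015,0.035,0.0037,-0.34],[0,0,0,0.0015,0.049,0.0037,-0.34],[0,0,0,0.0015,0.05,0.0037,-0.34],[0,0,0,0.0015,0.05,0.0037,-0.34]]
  ]
}}

```text
t: 23.77
ee_pos: [0.5455, -0.2221, 0.0938]
tcp_rot: [[-0.258, -0.002, 0.966], [-0.966, 0.001, -0.258], [-0.0, -1.0, -0.002]]
contact_force: [0.5, -0.7, 0.2]
finger_gap: 0.328
```

```bash
python3 - <<'E'
from h import *
s=read_state();print(s["t"],s["ee_pos"],s["contact_force"])
for a in(1.4,1.2,1.0,.8,.6,.45,.35,.25,.15,.05,-.05,-.08):
    p=knob(a,92); y=-53-.6*np.degrees(a-.07)
    print(a,np.round(p,3),inc(p,down(y),s))
E
```

```text
23.7667 [ 0.54545078 -0.22213241  0.09378903] [ 0.48576055 -0.6643862   0.16518976]
1.4 [ 0.542 -0.225  0.092] [0.1, -6.24, -0.01, 0.0032, 0.0018, -0.0025]
1.2 [ 0.535 -0.235  0.092] [0.1, -13.11, -0.02, 0.0152, 0.0018, -0.0067]
1.0 [ 0.53  -0.247  0.092] [0.1, -19.99, -0.02, 0.0279, 0.0018, -0.0084]
0.8 [ 0.528 -0.259  0.092] [0.1, -26.86, -0.03, 0.0406, 0.0018, -0.0076]
0.6 [ 0.528 -0.272  0.092] [0.1, -33.74, -0.04, 0.053, 0.0018, -0.0042]
0.45 [ 0.529 -0.282  0.092] [0.1, -38.9, -0.04, 0.0616, 0.0018, -0.0001]
0.35 [ 0.531 -0.288  0.092] [0.09, -42.33, -0.04, 0.067, 0.0018, 0.0033]
0.25 [ 0.534 -0.294  0.092] [0.09, -45.77, -0.05, 0.0721, 0.0018, 0.0073]
0.15 [ 0.537 -0.299  0.092] [0.09, -49.21, -0.05, 0.0767, 0.0018, 0.0117]
0.05 [ 0.541 -0.304  0.092] [0.09, -52.65, -0.05, 0.0808, 0.0018, 0.0166]
-0.05 [ 0.545 -0.309  0.092] [0.09, -56.08, -0.05, 0.0845, 0.0017, 0.0218]
-0.08 [ 0.546 -0.311  0.092] [0.09, -57.12, -0.06, 0.0855, 0.0017, 0.0235]
```

{"name": "move_arm", "arguments": {
  "increments": [
    [[0,-6,0,0.003,0.001,-0.0025,-0.34],[0,-13,0,0.0152,0.001,-0.0067,-0.34],[0,-20,0,0.028,0.001,-0.0084,-0.34],[0,-27,0,0.0406,0.001,-0.0076,-0.34],[0,-34,0,0.053,0.001,-0.0042,-0.34],[0,-39,0,0.0616,0.001,0,-0.34],[0,-42.3,0,0.067,0.001,0.0033,-0.34],[0,-45.8,0,0.072,0.001,0.0073,-0.34],[0,-49.2,0,0.0767,0.001,0.0117,-0.34]]
  ]
}}

```text
t: 24.52
ee_pos: [0.5362, -0.2995, 0.0947]
tcp_rot: [[0.564, -0.002, 0.826], [-0.826, 0.002, 0.564], [-0.002, -1.0, -0.001]]
contact_force: [-1.7, 1.0, 1.2]
finger_gap: 0.331
```

```bash
python3 - <<'E'
from h import *
s=read_state();print(s["t"],s["ee_pos"],s["contact_force"])
S=capture("side");crop(S,(304,275),80,9,"s17",[s["ee_pos"]])
for a in(.1,.05,-.05,-.08,-.1):
    p=knob(a,92); y=-53-.6*np.degrees(a-.07)
    print(a,np.round(p,3),inc(p,down(y),s))
E
```

```text
24.5167 [ 0.53623612 -0.29945453  0.09465873] [-1.72165154  0.95425372  1.24469544]
0.1 [ 0.539 -0.302  0.092] [0.03, -1.61, -0.13, 0.0034, 0.0027, 0.0006]
0.05 [ 0.541 -0.304  0.092] [0.03, -3.33, -0.13, 0.0066, 0.0026, 0.0007]
-0.05 [ 0.545 -0.309  0.092] [0.02, -6.77, -0.13, 0.013, 0.0026, 0.0014]
-0.08 [ 0.546 -0.311  0.092] [0.02, -7.8, -0.13, 0.0149, 0.0026, 0.0017]
-0.1 [ 0.547 -0.312  0.092] [0.02, -8.48, -0.13, 0.0161, 0.0026, 0.002]
```

View pics/s17.png

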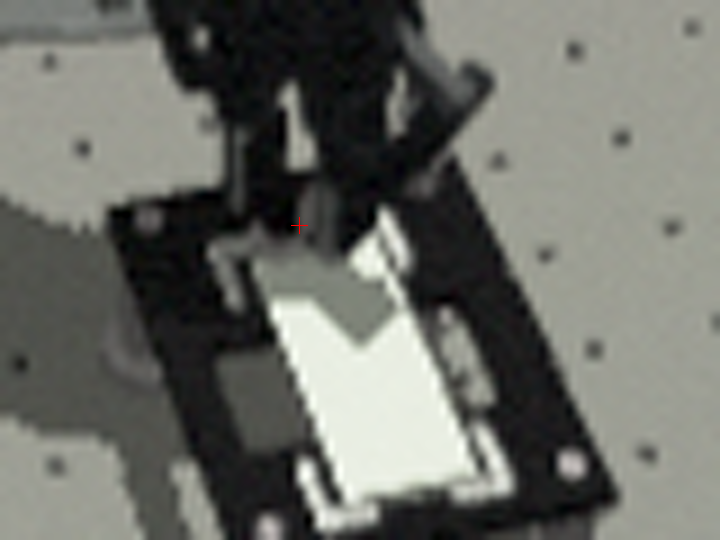

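{"name": "move_arm", "arguments": {
  "increments": [
    [[0,-1,0,0.002,0.001,0.0003,-0.34],[0,-2,0,0.004,0.0015,0.0005,-0.34],[0,-3.3,0,0.0066,0.0015,0.0007,-0.34],[0,-5,0,0.01,0.0015,0.001,-0.34],[0,-6.7,0,0.013,0.0015,0.0014,-0.34],[0,-7.8,0,0.015,0.0015,0.0017,-0.34],[0,-7.8,0,0.015,0.0015,0.0017,-0.34]]
  ]
}}

```text
t: 25.15
ee_pos: [0.5475, -0.3116, 0.0921]
tcp_rot: [[0.67, 0.0, 0.743], [-0.742, -0.001, 0.67], [0.001, -1.0, -0.001]]
contact_force: [0.6, 0.6, 0.8]
finger_gap: 0.331
```

```bash
python3 - <<'E'
from h import *
s=read_state();print(s["t"],s["ee_pos"],s["contact_force"])
S=capture("side");crop(S,(304,275),60,12,"s18",[s["ee_pos"],knob(.03),knob(.2)])
E
```

```text
25.15 [ 0.54747115 -0.31159784  0.09206182] [0.62343013 0.56845339 0.76750673]
```

View pics/s18.png

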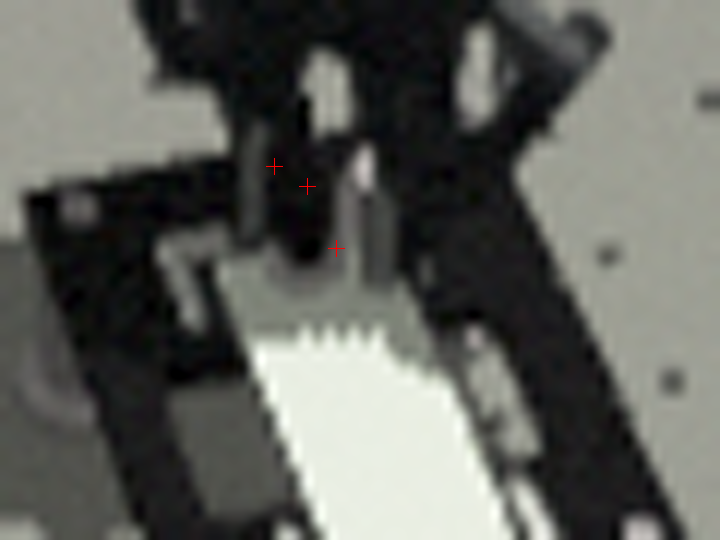

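{"name": "move_arm", "arguments": {
  "increments": [
    [[0,0,0,-0.003,0,0,-0.3],[0,0,0,-0.004,-0.01,0,-0.3],[0,0,0,-0.004,-0.04,0,-0.3],[0,0,0,-0.004,-0.08,0,-0.3],[0,0,0,0.01,-0.12,0.03,-0.3],[0,0,0,-0.02,-0.15,0.07,-0.3],[0,0,0,-0.06,-0.16,0.1,-0.3],[0,0,0,-0.1,-0.16,0.13,-0.3],[0,0,0,-0.14,-0.16,0.14,-0.3],[0,0,0,-0.18,-0.16,0.14,-0.3]]
  ]
}}

```text
t: 26.03
ee_pos: [0.5487, -0.1071, 0.2525]
tcp_rot: [[0.672, 0.005, 0.74], [-0.74, 0.0, 0.672], [0.003, -1.0, 0.004]]
contact_force: [0.8, 1.1, 0.9]
finger_gap: 0.354
```

```bash
python3 - <<'E'
from meas import *
s=read_state();print(s["t"],s["ee_pos"],s["contact_force"])
S=capture("side");T=capture("top");save(S,"s19f",1.4)
crop(S,(304,283),60,12,"s19",[knob(.05),knob(.05,78)]);crop(T,(380,220),60,12,"t19",[knob(.05)])
E
```

```text
26.0333 [ 0.54865253 -0.10711252  0.25245098] [0.84202054 1.06538108 0.85597159]
```

View pics/s19.png

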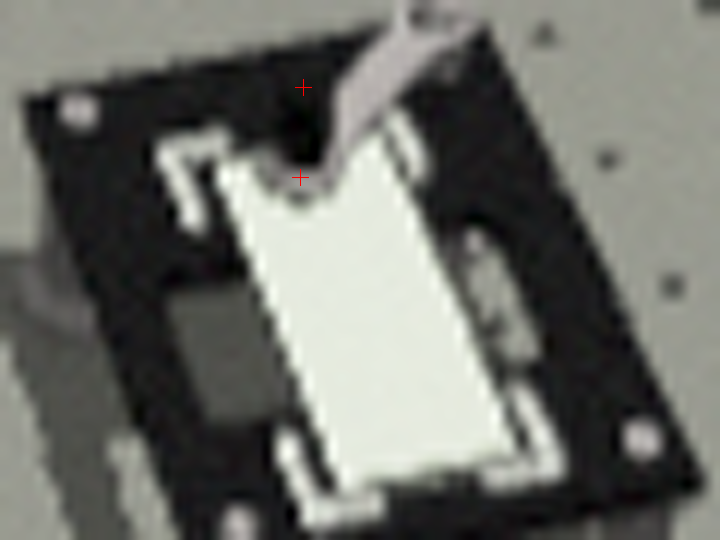

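View pics/t19.png

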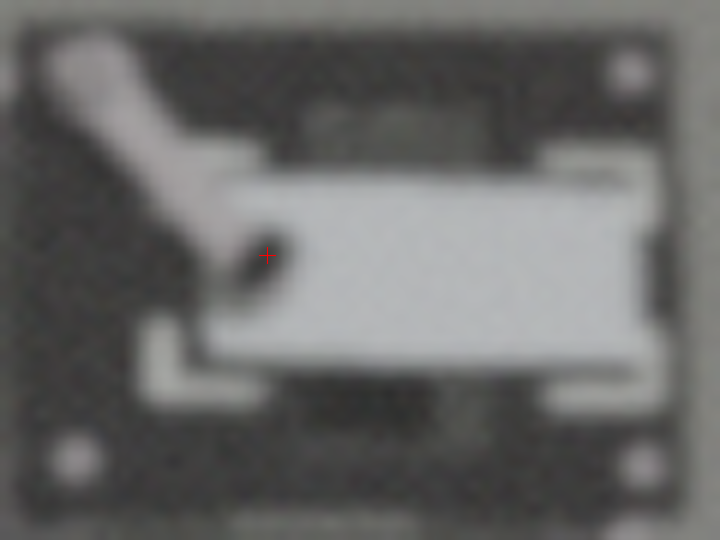

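View pics/s19f.png

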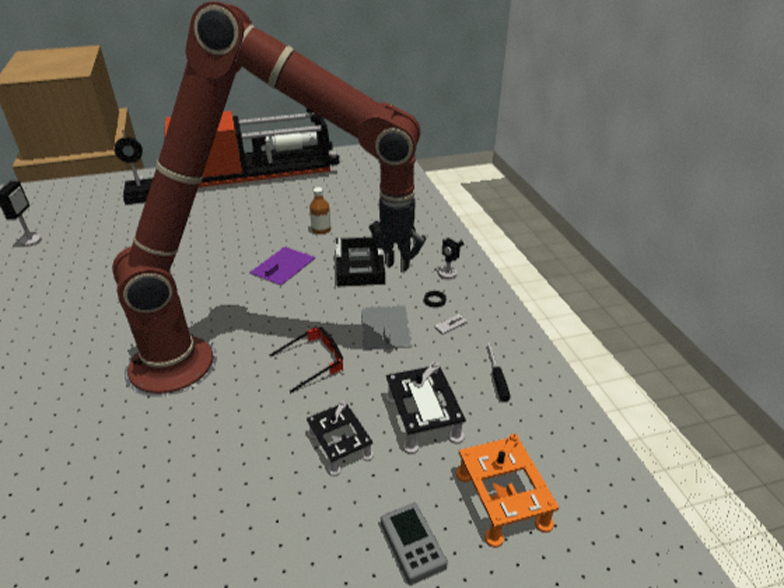

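```bash
python3 - <<'E'
from meas import *
S=capture("side");T=capture("top")
for n,p,q in(("S",S,[(345,490),(520,452)]),):
    for a,b in q: print(n,atz(p,(a/12+274-.5,b/12+261-.5),.078))
print("T right edge",atz(T,(645/12+350-.5,280/12+198-.5),.078), "long edges",atz(T,(400/12+350-.5,177/12+198-.5),.078),atz(T,(400/12+350-.5,358/12+198-.5),.078))
for a in (.0,.1): print(a,proj(S,knob(a)),proj(T,knob(a)))
for n,p in(("S",S),("T",T)): print(n,[(np.round(r["position"],1),round(r["confidence"],2)) for r in landmark_of(p,"clip_knob")])
E
```

```text
S [ 0.51831598 -0.40873221  0.078     ]
S [ 0.56237632 -0.40896098  0.078     ]
T right edge [ 0.53765989 -0.40515824  0.078     ] long edges [ 0.56387274 -0.34397881  0.078     ] [ 0.51732803 -0.34253359  0.078     ]
0.0 [299.70001084 267.26221178] [372.61691447 217.13378345]
0.1 [297.9518987  266.35805568] [370.9493706  218.41168427]
S [(array([357.3, 326.2]), 0.64), (array([297.6, 266.2]), 0.54), (array([303.1, 285.8]), 0.53), (array([236.2, 298.1]), 0.37), (array([310.8, 262.6]), 0.27)]
T [(array([371.2, 213.5]), 0.71), (array([271.4, 223. ]), 0.64), (array([452.5, 189.6]), 0.6), (array([383. , 281.6]), 0.55)]
```

```bash
python3 - <<'E'
from meas import *
S=capture("side");T=capture("top")
m=[st2w((x,-59,z)) for x in(-22.5,23.5) for z in(70,78)]+[st2w((x,-59+110,78)) for x in(-22.5,23.5)]
crop(S,(310,297),32,24,"s20",m);crop(T,(385,220),50,15,"t20",m[1:4:2]+m[4:])
crop(S,(310,297),32,24,"s20n")
E
```

```text
(no output)
```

View pics/s20.png

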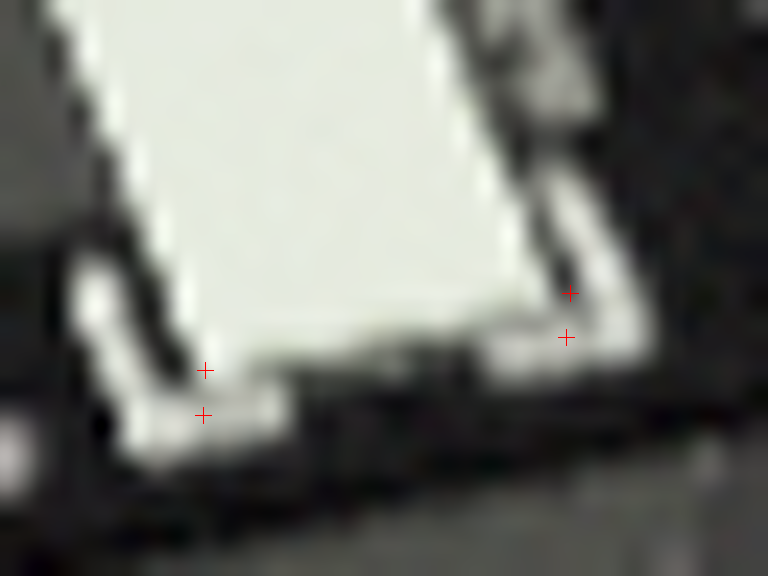

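View pics/t20.png

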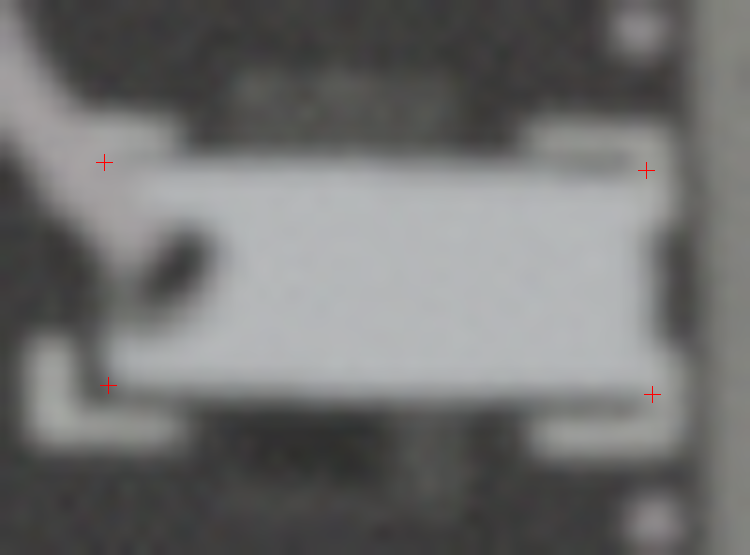

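```bash
python3 - <<'E'
from h import *
s=read_state();print(s["t"],s["contact_force"],np.abs(s["qvel"]).max())
print(finish_job())
E
```

```text
26.4333 [ 0.18903621  0.28969546 -0.75465984] 0.48504749376152645
the job is handed in; nothing more can be done
None
```

The job is handed in at about 26 s, well under the 72 s limit; `finish_job()` reports no verdict.

**What I did**
- **Lid:** I pinched the fin, tilted the pull end over the lip and slid the lid out about 113 mm. I laid it flat on bare table between the box and the stage.
- **Clip:** I swung it clear to roughly 1.45 rad before the plate went in.
- **Plate:** I gripped it across its width at mid-length, carried it to the larger black stage and lowered it until I felt contact, about 2 N. Then I let go.
- **Clip back:** I pushed the clip back until its foot rode up onto the plate. The clip angle is now about 0.05 to 0.1 rad. The arm then moved well clear.

**Last checks**
- **Plate:** Both cameras show it inside the four locators, and its outline matches a flat plate with its top at 78 mm. The returning clip slid it about 4 mm, so it now rests against the two -y locators instead of sitting centred.
- **Clip:** The foot is over the plate, about 17 mm inside its +y end. I judged that it is pressing from the pictures and the way it rode up; I did not measure the force.
- **Everything else:** The lid lies flat and the bystanders look unmoved in the side view.

**Disagreements**
- The side and top cameras differed by about 2 mm on the box, plate and stage positions, within the stated calibration, so I used averages.
- The measured tool position was a few mm off the commanded one, up to about 9 mm just after fast moves. I corrected against the measured position before each grasp and before placing.
- The network's final clip-knob position in the top view was about 4 to 5 pixels off the modelled position. I relied on the picture there.

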